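Bed a scarf patch on a chair leg and hold it for clamping

ROBOT

A 7-joint arm with a two-finger parallel gripper is mounted at the origin on the work surface. World frame = base frame: x ahead of the robot, y to its left, z up, the work surface at z = 0. Lengths are in m, angles in rad, forces in N, time in s.
With the tool pointing down it reaches from about 0.35 to 0.9 m from the base axis. Payload 8.1 kg.
Tool frame: the origin (TCP) lies midway between the tips of the shut fingers; the grasp point (between the pads) lies 19 mm behind it; z points along the fingers, y is the direction in which the jaws open and shut (so a half turn about z gives the same grasp; the last joint's range is limited). The gripper opens to 92 mm and grips with 3 to 60 N. Pads are 19 mm wide; open, the fingers measure 130 mm over their backs; the gripper's body (75 mm by 190 mm) begins 47 mm behind the grasp point.
Start: joints at [1.041, 0.434, 0.025, 1.573, -0.012, 1.134, -0.075], TCP at [0.259, -0.569, 0.227] pointing down, gripper open.
Joint ranges: [-2.62, 2.62], [-0.44, 2.09], [-1.27, 1.32], [0.08, 2.57], [-1.32, 4.46], [0.12, 2], [-2.74, 2.74]. Speed limits (rad/s): [2.22, 2.22, 3.01, 3.01, 3.14, 3.14, 3.14].

INTERFACE

Orientations are given as a rotation vector (axis times angle).
In Python, from station import * gives the robot as it stands.
- The arm moves only by the shell command python3 -m handwheel 'ROWS'. ROWS is JSON, a list of rows, each an object with "offset": the shift along the tool's x, y, z in units of 25 mm (1.0 is 25 mm), a list of three; "angular": the turn, a rotation vector about the tool's x, y, z in units of 6 degrees (1.0 is 6 degrees), a list of three; "hand": the closure in counts, from 0 (fully open) to 255 (shut). A call has 1 to 12 rows; each row shifts and turns the commanded pose from where the row before left it, along the tool's axes as they then stand; what a row does not reach is not made up. A row lasts 1/8 s, in which the tool goes at most 62.5 mm and 10.7 degrees, less where a joint would pass 70% of its speed; a pose out of reach is approached as far as the arm can. A call is refused whole if a number of a shift passes 1 or a number of a turn 1, either way. A call with a gripper value outside its range is refused whole. The fingers move at their own pace and stop on an object; the grip force is fixed at half the most. Time passes only in rows, so rows that do not move let the fingers close. It gives the time, the measured TCP pose, the force and the opening at its end, in the units of the state.
- state(): the state, without advancing time (a new reading comes with each control period).
- snapshot(name): name is "scene" or "top"; returns the picture (400x640x3 uint8, red, green, blue); there is no depth.
- camera_params(name): a dict with "fx", "fy", "cx", "cy" (pixels), "view" (4x4, takes a point from world to camera coordinates). Camera axes: x right, y up, looking along -z (the intrinsics and any distortion apply to the point x, -y, -z); pixel columns grow to the right and rows downward; lengths in m; the calibration is good to about 2 mm. A picture is of the moment at which its call begins. camera_params takes no time and is no camera call.
- hand_in(): hands the job in, once; it reports no verdict.
Trained networks look in the newest picture that a camera, given by its name, has taken for a name from the list of things; names that differ only in an ending like _2 or _b are one class to them, and where a whole thing is asked for, a point or a joint stands for the part that bears it (a point fixed in the world has none). Each returns a list of dicts, best first, with "conf" (0 to 1); they miss things now and then, are a little off and sometimes report something else, mostly with a low value. They report only what shows in the picture. A call takes as long as a camera call. They do not tell look-alikes from the thing itself.
- boxes_of(label, camera): "uv" ([column, row] in pixels, amid what is visible of it).
- mark_of(label, camera): "uv" ([column, row] in pixels: a listed point, or the origin of a listed thing).
The state is a dict: "t": time; "q": joint angles; "dq": joint speeds; "tau": joint torques, N m; "tcp_pos": TCP position; "orientation": TCP orientation; "contact_force": force on the tool from outside, world axes, zero at the start; "torque": the same for the moment, N m; "gripper_width": finger opening in m.
Only numpy, scipy, OpenCV 4.12 (cv2) and the standard library are available. Lean on these libraries where they do the work, as an engineer would, in place of code of your own. Each camera call takes 0.05 s, during which the arm holds its last target.

TASK

A chair leg is clamped in the tilting vise, its planed bed ready for the repair patch; before your hands are full, set the stray clamping caul, cork down, at the empty end of the row on the low shelf, parallel to the other two, ends in line and with a similar gap. Then pick up the wedge-shaped patch, tilt it to the slope of the bed and lay it flush, thick end home against the shoulder and sides level with the leg's. Finish while still gripping it and pressing it down with light, steady hand pressure, ready for the clamps, and leave everything else on the bench alone.

Things in the scene. Friction and masses are not known exactly. Their poses are not given: they have to be found in the camera images.
- scarf (a point): Planed bed cut in the top of a dark chair leg held in a tilting vise: flat, 100 mm long, 40 mm wide (the leg's full width), sloping 18 to 35 deg, closed at its low end, towards the robot, by a square shoulder 25 mm high. Origin: foot of the shoulder, mid-width, on the bed; x up along the bed, y across, z out of it. Leg sides free for fingers; jaws start 140 mm up the leg, below the bed's plane.
- vise_tilt (a joint): Tilt of the vise cradle, rad; locked tight for the whole job (the hands' pressure does not move it). The bed's slope to the horizontal is this value + 0.244 rad.
- patch_c (a point): Repair patch: loose wooden wedge, about 75 g, 90 mm long (x), 40 mm wide (y, parallel sides), flat underside, 40 mm thick at its -x end tapering to 18 mm at +x; starts lying on its underside. Point: mid length and width, 15 mm above the underside (mass centre 6 mm to the thick side); x to the thin end, z up. Home: axes as the bed's, point at 45, 0, 15 mm in its frame.
- patch_toe (a point): On the patch: mid-width of the lower edge of its thick (40 mm) end; when home it lies at the origin of the bed's frame.
- patch_heel (a point): On the patch: mid-width of the lower edge of its thin (18 mm) end, 90 mm from patch_toe.
- caul3_c (a point): The stray clamping caul, lying on the bench apart from the shelf: loose wooden block with a 6 mm cork sole, 54 mm long (x), 28 mm wide (y), 36 mm high (z), about 40 g, standing on its cork. Point: its centre, 18 mm up.
- caul2_c (a point): An identical caul standing in the middle of the low shelf; centre, same axes. Its +y side is the empty end of the row.
- caul1_c (a point): An identical caul in the row on the shelf, about 42 mm from caul2 (centre to centre) on its -y side; centre, same axes.
- shelf: Low plywood riser shelf fixed on the bench: board 130 mm (x) by 200 mm (y), its top 60 mm above the bench, open on all sides above. Origin: on the bench under its centre; the row of cauls runs along its y at x = 0, and the third place is at y = +42 mm.
- offcut_c (a point): Bystander: plain rectangular offcut 110 x 40 x 22 mm, no taper; centre.
- glue_c (a point): Bystander: standing white glue bottle, 56 mm across, 150 mm high; centre.
- sanding_block_c (a point): Bystander: cork sanding block 105 x 60 x 30 mm; centre.
Things that resemble listed ones, but are neither listed nor needed, are in the scene too. What is shaped like the shelf but red is not meant.

How it is judged:
By the outcome, as a careful person would: the job done as asked, in the order asked, and still so for the second after the job is handed in, while the arm keeps its last pose, push and grip.
It also fails if it takes over 64 s, if anything falls off the work surface, if the arm or the gripper's body presses on something with over 40 N, if the wrist force passes 120 N, or if a joint passes its speed limit or range.

## Working session

There is one attempt and no reset: what is moved stays moved. The work goes in short steps, Python scripts to look and compute and a shell command to move; the robot and the scene stay as the last step left them, time stands still between calls to the robot, and variables do not carry over. Pictures are saved under pics/ and viewed, and the job is handed in when it is done.

```bash
ls; mkdir -p pics; python3 - <<'E'
from station import *
import cv2, json
s=state(); print({k:(v if not hasattr(v,'round') else v) for k,v in s.items()})
for n in ("scene","top"):
    im=snapshot(n); cv2.imwrite(f"pics/{n}0.png",im[:,:,::-1])
    p=camera_params(n); print(n,p)
    for l in ["scarf","vise_tilt","patch_c","patch_toe","patch_heel","caul3_c","caul2_c","caul1_c","shelf","offcut_c","glue_c","sanding_block_c"]:
        try: print(l,[(d['uv'],round(d['conf'],2)) for d in mark_of(l,n)][:5])
        except Exception as e: print(l,e)
print(state()['t'])
E
```

```text
pics
{'t': 0.0, 'q': array([ 1.04139905,  0.43520704,  0.02495519,  1.57413653, -0.01157667,
        1.1339584 , -0.07509567]), 'dq': array([-1.67329244e-04, -2.19102592e-04,  1.87621442e-04, -1.30000254e-03,
       -2.80863654e-05, -4.65354799e-04,  2.60169433e-04]), 'tau': array([ 7.74530308e-04, -6.67851305e+01,  9.84709673e-01, -3.14457500e+01,
       -6.07560785e-02,  4.28892660e-02,  1.28191700e-04]), 'tcp_pos': array([ 0.25845782, -0.56848556,  0.22593941]), 'orientation': array([-3.06888940e+00, -6.64958346e-01,  7.56416006e-04]), 'contact_force': array([ 0.08664933, -0.42498345,  0.18834497]), 'torque': array([-0.02405133, -0.02725063, -0.0179612 ]), 'gripper_width': 0.09174333069166103}
scene {'fx': 498.7939467839117, 'fy': 498.7939467839117, 'cx': 319.6396080531768, 'cy': 205.05929185414308, 'view': array([[-0.56088127,  0.82772733,  0.01672326,  0.30776335],
       [-0.41855192, -0.30092987,  0.8568871 ,  0.10322527],
       [ 0.7143014 ,  0.47361237,  0.51523279, -1.7738122 ],
       [ 0.        ,  0.        ,  0.        ,  1.        ]])}
scarf [([349.0, 225.1], 0.56), (
[... 845 characters left out ...]
2.04635305e-01, -1.13686859e-02,  9.78772264e-01,
        -1.37710911e+00],
       [ 0.00000000e+00,  0.00000000e+00,  0.00000000e+00,
         1.00000000e+00]])}
scarf [([466.7, 219.0], 0.68)]
vise_tilt it knows: caul1, caul2, caul3, glue, offcut, patch, patch_heel, patch_toe, sanding_block, scarf, shelf
patch_c [([198.2, 231.5], 0.65)]
patch_toe [([208.8, 246.2], 0.82)]
patch_heel [([192.4, 218.0], 0.57)]
caul3_c []
caul2_c [([466.6, 220.4], 0.64), ([458.0, 226.7], 0.47)]
caul1_c [([479.9, 222.4], 0.51)]
shelf [([306.7, 222.7], 0.63), ([458.9, 224.6], 0.6)]
offcut_c [([389.7, 177.0], 0.78)]
glue_c [([208.1, 164.8], 0.66), ([295.0, 191.6], 0.23)]
sanding_block_c [([239.4, 273.0], 0.64)]
1.2
```

View pics/scene0.png

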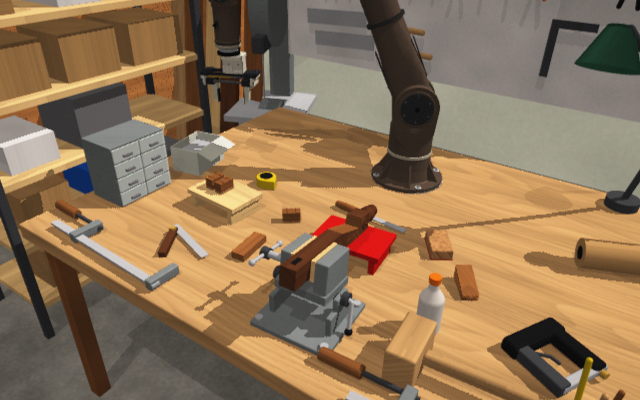

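View pics/top0.png

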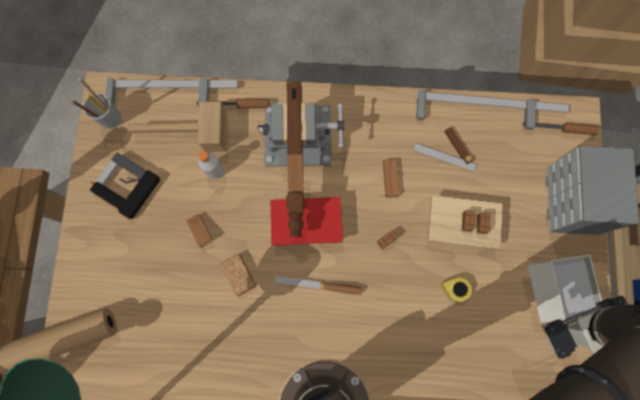

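```bash
python3 - <<'E'
import cv2
a=cv2.imread("pics/top0.png"); b=cv2.imread("pics/scene0.png")
def c(im,u0,v0,u1,v1,k,n): cv2.imwrite(f"pics/{n}.png",cv2.resize(im[v0:v1,u0:u1],None,fx=k,fy=k,interpolation=cv2.INTER_CUBIC))
c(a,170,70,330,190+110,5,"tA") if 0 else None
c(a,230,70,350,260,3.1,"tleg"); c(a,370,180,520,260,5,"tcaul"); c(a,180,140,270,300,3.7,"tpatch")
c(b,240,190,410,310,4.5,"sleg"); c(b,180,160,320,270,5,"scaul"); c(b,410,220,500,310,6,"spatch")
E
```

```text
(no output)
```

View pics/tleg.png

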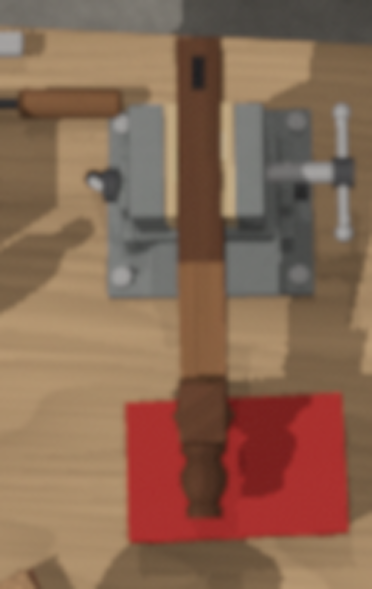

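View pics/tcaul.png

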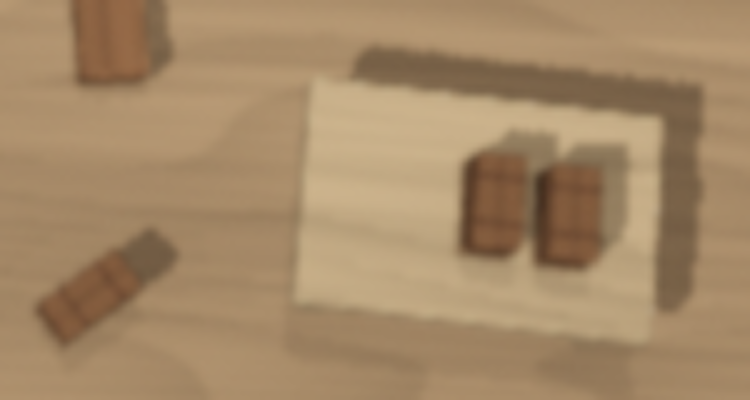

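View pics/tpatch.png

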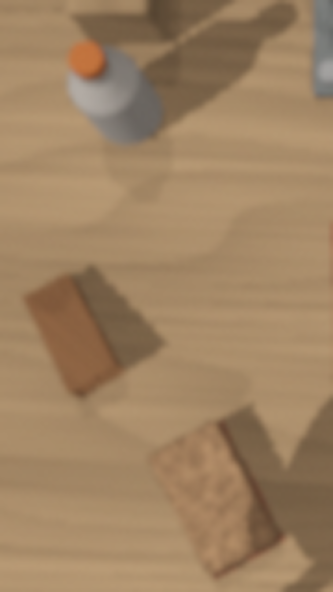

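View pics/sleg.png

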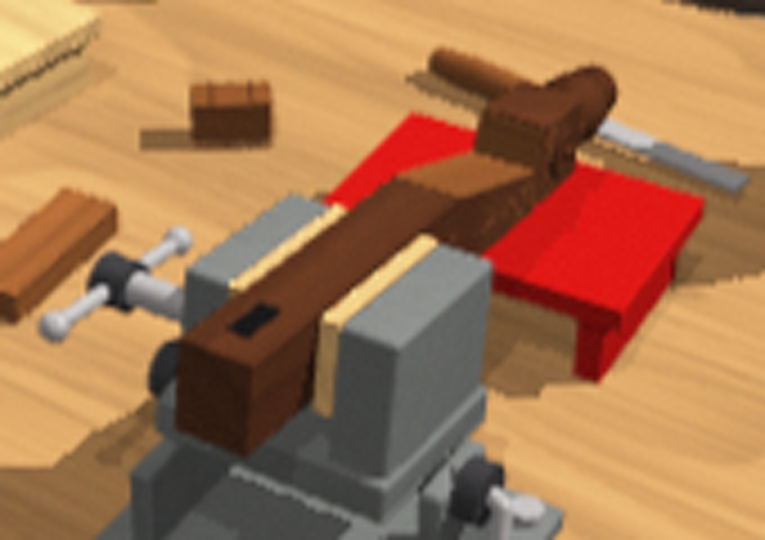

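View pics/scaul.png

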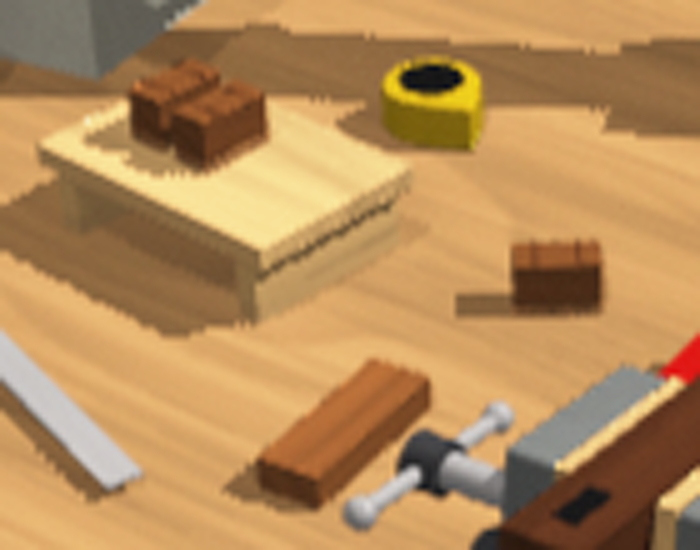

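View pics/spatch.png

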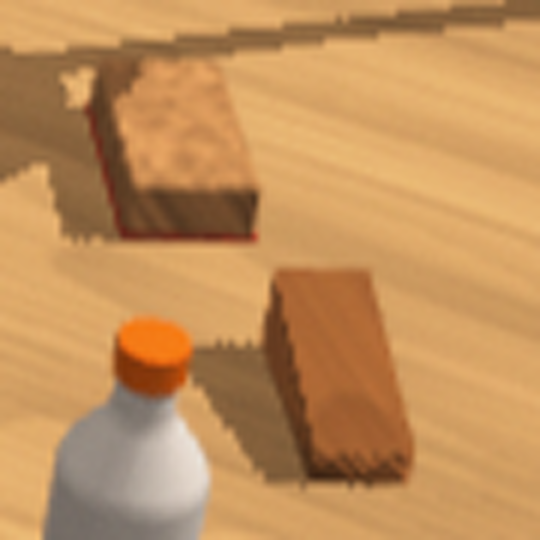

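```bash
cat > h.py <<'E'
import numpy as np, cv2
from scipy.optimize import minimize, least_squares
from scipy.spatial.transform import Rotation as R
from station import camera_params
CP={n:camera_params(n) for n in ("scene","top")}
def proj(P,n):
    P=np.atleast_2d(P); c=CP[n]; V=c['view']; q=P@V[:3,:3].T+V[:3,3]
    return np.c_[c['fx']*q[:,0]/-q[:,2]+c['cx'], c['fy']*-q[:,1]/-q[:,2]+c['cy']]
def ray(uv,n):
    c=CP[n]; V=c['view']; d=np.array([(uv[0]-c['cx'])/c['fx'],-(uv[1]-c['cy'])/c['fy'],-1.])
    Rm=V[:3,:3]; return -Rm.T@V[:3,3], Rm.T@d
def onz(uv,n,z):
    o,d=ray(uv,n); return o+d*(z-o[2])/d[2]
def tri(us,ut):
    f=lambda X:np.r_[proj(X,'scene')[0]-us,proj(X,'top')[0]-ut]
    r=least_squares(f,onz(ut,'top',0.05)); return r.x,np.abs(r.fun).max()
def campos(n):
    V=CP[n]['view']; return -V[:3,:3].T@V[:3,3]
# convex polyhedron: verts, faces (lists of idx, outward checked by centroid)
def prism(profile,w): # profile list of (x,z), extruded in y by w
    k=len(profile); v=[(x,-w/2,z) for x,z in profile]+[(x,w/2,z) for x,z in profile]
    f=[list(range(k)),list(range(k,2*k))]+[[i,(i+1)%k,(i+1)%k+k,i+k] for i in range(k)]
    return np.array(v),f
def edges_vis(v,f,n):
    c=v.mean(0); cp=campos(n); E={}
    for face in f:
        p=v[face]; nn=np.cross(p[1]-p[0],p[2]-p[1]); 
        if nn@(p[0]-c)<0: nn=-nn
        vis=nn@(cp-p[0])>0
        for a,b in zip(face,face[1:]+face[:1]):
            E.setdefault((min(a,b),max(a,b)),[]).append(vis)
    return [(k,sum(x)) for k,x in E.items() if any(x)]
def grads(im):
    g=cv2.GaussianBlur(im.astype(np.float32),(0,0),0.8)
    gx=cv2.Sobel(g,cv2.CV_32F,1,0)/8; gy=cv2.Sobel(g,cv2.CV_32F,0,1)/8
    return gx,gy
def score(v,f,G,wts=None,sil_only=False):
    s=0;wt=0
    for n,(gx,gy) in G.items():
        uv=proj(v,n)
        for (a,b),cnt in edges_vis(v,f,n):
            if sil_only and cnt==2: continue
            A,B=uv[a],uv[b]; L=np.linalg.norm(B-A)
            if L<2: continue
            t=np.linspace(0.08,0.92,max(4,int(L*2))); P=A+(B-A)*t[:,None]
            nx,ny=(B-A)[1]/L,-(B-A)[0]/L
            m=np.zeros(len(t))
            X=P[:,0].astype(np.float32)[None];Y=P[:,1].astype(np.float32)[None]
            for ch in range(3):
                m+=np.abs(cv2.remap(gx[:,:,ch],X,Y,1)[0]*nx+cv2.remap(gy[:,:,ch],X,Y,1)[0]*ny)
            k=1.0 if cnt==1 else 0.6
            s+=k*np.minimum(m,45).mean()*L; wt+=L
    return s/wt
def overlay(im,n,items,crop,k,fn):
    u0,v0,u1,v1=crop
    o=cv2.resize(im[v0:v1,u0:u1],None,fx=k,fy=k,interpolation=cv2.INTER_CUBIC)
    for v,f in items:
        uv=((proj(v,n)-[u0,v0])+0.5)*k
        for (a,b),c in edges_vis(v,f,n): cv2.line(o,tuple(int(x) for x in uv[a]),tuple(int(x) for x in uv[b]),(0,255,0),1)
    cv2.imwrite(fn,o)
CAUL=prism([(-.027,-.018),(.027,-.018),(.027,.018),(-.027,.018)],.028)
PATCH=prism([(0,0),(.09,0),(.09,.018),(0,.040)],.040) # origin toe, on underside
def place(M,p,rot): return p+M[0]@rot.as_matrix().T, M[1]
def fit3(M,x0,z,G,steps=(.006,.006,.12)):
    fn=lambda x:-score(*place(M,np.array([x[0],x[1],z]),R.from_euler('z',x[2])),G)
    best=None
    for dx in (-1,0,1):
        for dy in (-1,0,1):
            for da in (-1,0,1):
                y=np.array(x0)+np.array(steps)*(dx,dy,da)
                r=minimize(fn,y,method='Nelder-Mead',options=dict(initial_simplex=np.array([y]+[y+np.eye(3)[i]*steps[i]*.5 for i in range(3)]),xatol=1e-4,fatol=1e-3))
                if best is None or r.fun<best.fun: best=r
    return best
E
python3 - <<'E'
from h import *
S=cv2.imread("pics/scene0.png");T=cv2.imread("pics/top0.png")
print('toe',tri([461.6,276.8],[208.8,246.2]),onz([208.8,246.2],'top',0),onz([461.6,276.8],'scene',0))
print('heel',tri([465.6,297.9],[192.4,218.0]),onz([192.4,218.],'top',0))
G={'scene':grads(S),'top':grads(T)}
c3=onz([390,238],'top',.03);c2=onz([468,220],'top',.09);c1=onz([484,222],'top',.09); print(c3,c2,c1)
items=[]
for nm,c,z,a in (('c3',c3,.018,-0.9),('c2',c2,.078,0),('c1',c1,.078,0)):
    r=fit3(CAUL,[c[0],c[1],a],z,G); print(nm,r.x.round(4),np.degrees(r.x[2]),r.fun); items.append(place(CAUL,np.array([r.x[0],r.x[1],z]),R.from_euler('z',r.x[2])))
toe=onz([208.8,246.2],'top',0);heel=onz([192.4,218.],'top',0); d=heel-toe
r=fit3(PATCH,[toe[0],toe[1],np.arctan2(d[1],d[0])],0,G); print('patch',r.x.round(4),np.degrees(r.x[2]),r.fun)
r2=fit3(PATCH,[heel[0],heel[1],np.arctan2(-d[1],-d[0])],0,G); print('patch flipped',r2.x.round(4),np.degrees(r2.x[2]),r2.fun)
items.append(place(PATCH,np.array([r.x[0],r.x[1],0]),R.from_euler('z',r.x[2])))
overlay(T,'top',items,(370,180,520,260),5,"pics/o1.png");overlay(S,'scene',items,(180,160,320,270),5,"pics/o2.png")
overlay(T,'top',items,(180,200,270,260),8,"pics/o3.png");overlay(S,'scene',items,(430,250,500,310),8,"pics/o4.png")
E
```

```text
toe (array([ 0.42544268,  0.36111848, -0.00431259]), np.float64(0.9664902756308038)) [0.42591806 0.35735508 0.        ] [ 4.29510139e-01  3.64317597e-01 -1.11022302e-16]
heel (array([0.5071302 , 0.40661162, 0.00613689]), np.float64(2.013299591408895)) [0.50617518 0.41402486 0.        ]
[ 0.47444633 -0.16398618  0.03      ] [ 0.52733187 -0.36998417  0.09      ] [ 0.52415702 -0.41395658  0.09      ]
c3 [ 0.4706 -0.1566 -0.9093] -52.10171837105963 -32.28391485235753
c2 [ 0.5271 -0.3737  0.1234] 7.070082038529661 -26.990747878298066
c1 [ 0.5218 -0.4149  0.0033] 0.18699220636635477 -24.322839625157634
patch [0.4321 0.3627 0.5851] 33.524148430782425 -26.523048418508683
patch flipped [ 0.5063  0.4079 -2.6396] -151.23896189262607 -20.98401732497022
```

View pics/o1.png

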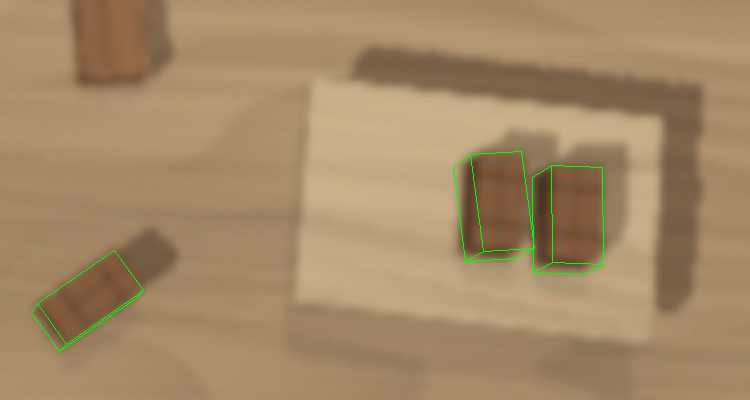

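View pics/o2.png

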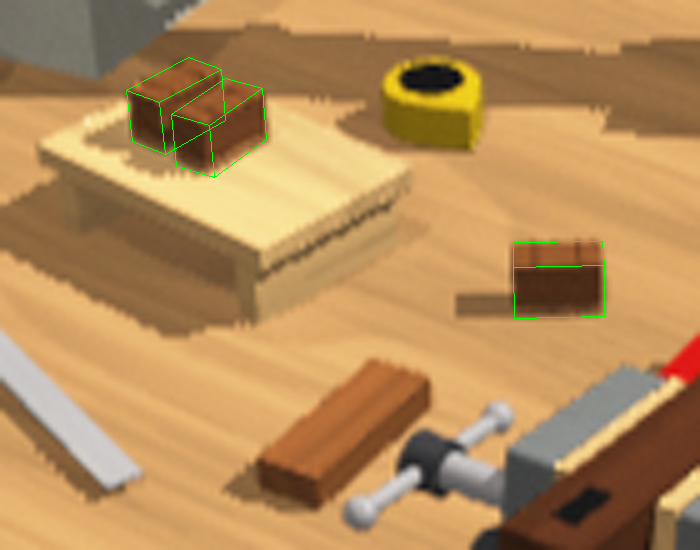

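View pics/o3.png

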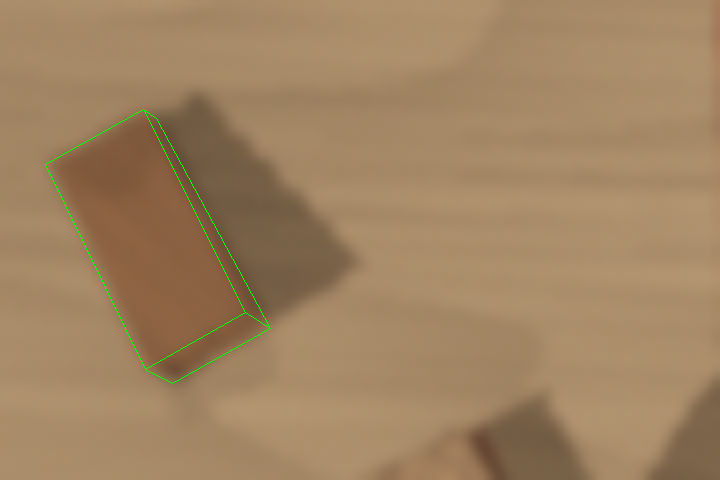

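View pics/o4.png

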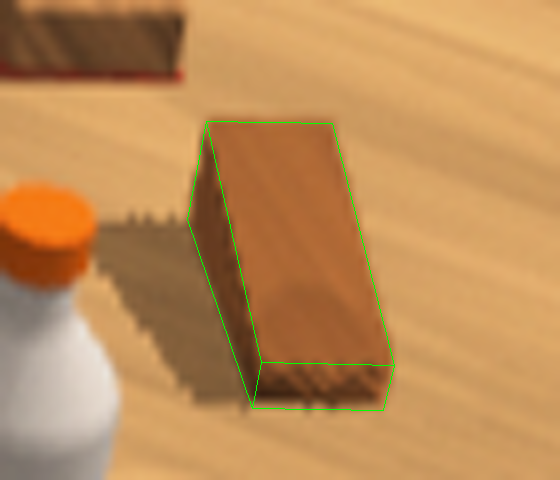

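```bash
cat >> h.py <<'E'
def multi(parts,fn0,x0,steps,G,grid=True):
    import itertools
    fn=lambda x:-np.mean([score(*p,G) for p in fn0(x)])
    best=None; n=len(x0)
    for d in (itertools.product((-1,1),repeat=n) if grid else [(0,)*n]):
        y=np.array(x0)+np.array(steps)*d*.7
        r=minimize(fn,y,method='Nelder-Mead',options=dict(initial_simplex=np.array([y]+[y+np.eye(n)[i]*steps[i]*.5 for i in range(n)]),xatol=1e-4,fatol=1e-3,maxiter=400))
        if best is None or r.fun<best.fun: best=r
    return best
BOARD=prism([(-.065,-.001),(.065,-.001),(.065,0),(-.065,0)],.200)
E
python3 - <<'E'
from h import *
S=cv2.imread("pics/scene0.png");T=cv2.imread("pics/top0.png")
GG={'scene':grads(S),'top':grads(T)}
Gs=[('both',GG),('scene',{'scene':GG['scene']}),('top',{'top':GG['top']})]
for nm,G in Gs:
    f=lambda x:[place(BOARD,np.array([x[0],x[1],.06]),R.from_euler('z',x[2]))]
    r=multi(None,f,[.527,-.332-.04,-.1],[.008,.008,.05],G); print(nm,'shelf',r.x.round(4),np.degrees(r.x[2]).round(2),r.fun)
    f=lambda x:[place(CAUL,np.array([x[0],x[1],.078]),R.from_euler('z',x[4])),place(CAUL,np.array([x[2],x[3],.078]),R.from_euler('z',x[4]))]
    rc=multi(None,f,[.527,-.372,.522,-.414,-.1],[.005,.005,.005,.005,.05],G); print(nm,'c2,c1',rc.x.round(4),np.degrees(rc.x[4]).round(2),rc.fun)
    r3=fit3(CAUL,[.4706,-.1566,-.91],.018,G); print('c3',r3.x.round(4),np.degrees(r3.x[2]).round(2))
    r4=fit3(PATCH,[.4321,.3627,.585],0,G); print('patch',r4.x.round(4),np.degrees(r4.x[2]).round(2))
    if nm=='both':
        items=f(rc.x)+[place(BOARD,np.array([r.x[0],r.x[1],.06]),R.from_euler('z',r.x[2]))]
        overlay(T,'top',items,(420,180,520,260),7,"pics/o1b.png");overlay(S,'scene',items,(180,160,270,230),8,"pics/o2b.png")
E
```

```text
Still running in the background as job /tmp/bash_jobs.1000/05a0ccab2222 (pid 586). You'll get a notice when it ends.
```

```bash
cat /tmp/bash_jobs.1000/05a0ccab2222/stdout; nproc; kill -- -$(cat /tmp/bash_jobs.1000/05a0ccab2222/pid)
```

```text
4
```

```bash
cat >> h.py <<'E'
cv2.setNumThreads(1)
def score(v,f,G,wts=None,sil_only=False):
    s=0;wt=0
    for n,(gx,gy) in G.items():
        uv=proj(v,n); Ps=[];N=[];W=[]
        for (a,b),cnt in edges_vis(v,f,n):
            A,B=uv[a],uv[b]; L=np.linalg.norm(B-A)
            if L<2: continue
            t=np.linspace(0.08,0.92,max(4,int(L*2))); Ps.append(A+(B-A)*t[:,None])
            N.append(np.tile([(B-A)[1]/L,-(B-A)[0]/L],(len(t),1))); W.append(np.full(len(t),(1. if cnt==1 else .6)*L/len(t))); wt+=L
        P=np.vstack(Ps).astype(np.float32); N=np.vstack(N); W=np.hstack(W)
        X=P[None,:,0];Y=P[None,:,1]
        m=np.abs(cv2.remap(gx,X,Y,1)[0]*N[:,:1]+cv2.remap(gy,X,Y,1)[0]*N[:,1:]).sum(1)
        s+=(np.minimum(m,45)*W).sum()
    return s/wt
def grads(im):
    g=cv2.GaussianBlur(im.astype(np.float32),(0,0),0.8)
    return np.ascontiguousarray(cv2.Sobel(g,cv2.CV_32F,1,0)/8),np.ascontiguousarray(cv2.Sobel(g,cv2.CV_32F,0,1)/8)
E
cat > fitA.py <<'E'
from h import *
import time
S=cv2.imread("pics/scene0.png");T=cv2.imread("pics/top0.png")
GG={'scene':grads(S),'top':grads(T)}
Gs=[('both',GG),('scene',{'scene':GG['scene']}),('top',{'top':GG['top']})]
for nm,G in Gs:
    t=time.time()
    f=lambda x:[place(BOARD,np.array([x[0],x[1],.06]),R.from_euler('z',x[2]))]
    r=multi(None,f,[.527,-.332-.04,-.1],[.008,.008,.05],G); print(nm,'shelf',r.x.round(4),np.degrees(r.x[2]).round(2),r.fun,time.time()-t,flush=True)
    f=lambda x:[place(CAUL,np.array([x[0],x[1],.078]),R.from_euler('z',x[4])),place(CAUL,np.array([x[2],x[3],.078]),R.from_euler('z',x[4]))]
    rc=multi(None,f,[.527,-.372,.522,-.414,-.1],[.005,.005,.005,.005,.05],G,grid=False); print(nm,'c2,c1',rc.x.round(4),np.degrees(rc.x[4]).round(2),rc.fun,flush=True)
    f3=lambda x:[place(CAUL,np.array([x[0],x[1],.018]),R.from_euler('z',x[2]))]
    r3=multi(None,f3,[.4706,-.1566,-.91],[.006,.006,.1],G); print('c3',r3.x.round(4),np.degrees(r3.x[2]).round(2))
    f4=lambda x:[place(PATCH,np.array([x[0],x[1],0]),R.from_euler('z',x[2]))]
    r4=multi(None,f4,[.4321,.3627,.585],[.006,.006,.1],G); print('patch',r4.x.round(4),np.degrees(r4.x[2]).round(2),time.time()-t,flush=True)
    if nm=='both':
        items=f(rc.x)+[place(BOARD,np.array([r.x[0],r.x[1],.06]),R.from_euler('z',r.x[2]))]
        overlay(T,'top',items,(420,180,520,260),7,"pics/o1b.png");overlay(S,'scene',items,(180,160,270,230),8,"pics/o2b.png")
E
timeout 500 python3 fitA.py
```

```text
both shelf [ 0.5291 -0.3723 -0.0709] -4.06 -32.44729543507593 2.417556047439575
both c2,c1 [ 0.526  -0.3699  0.5216 -0.4149 -0.034 ] -1.95 -25.443390754384005
c3 [ 0.4705 -0.1565 -0.9053] -51.87
patch [0.4321 0.3626 0.5886] 33.72 8.656923770904541
scene shelf [ 0.5249 -0.373  -0.0514] -2.95 -34.31493944543749 1.3116083145141602
scene c2,c1 [ 0.5282 -0.3717  0.5262 -0.4147  0.0309] 1.77 -23.270588329836645
c3 [ 0.4713 -0.1568 -0.9393] -53.82
patch [0.4314 0.3632 0.5725] 32.8 4.927910327911377
top shelf [ 0.5292 -0.3722 -0.0695] -3.98 -31.430646300454672 1.387681007385254
top c2,c1 [ 0.5252 -0.3697  0.5215 -0.4148 -0.027 ] -1.55 -28.183932191234433
c3 [ 0.4704 -0.1564 -0.9049] -51.85
patch [0.4324 0.3622 0.5838] 33.45 4.836219310760498
```

View pics/o1b.png

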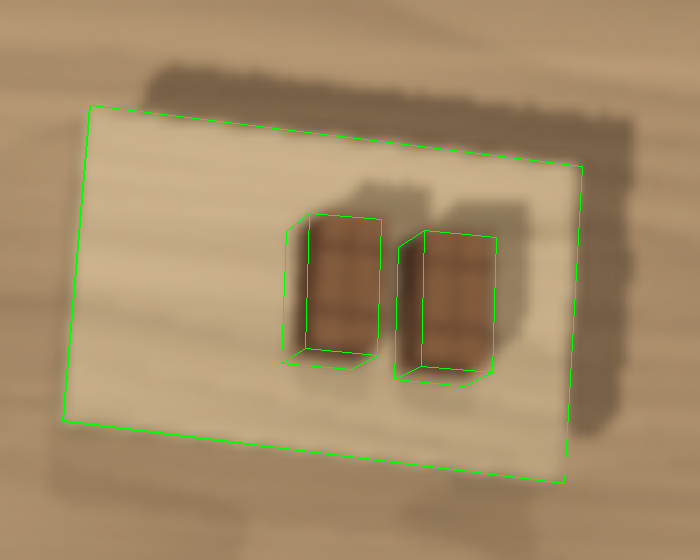

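View pics/o2b.png

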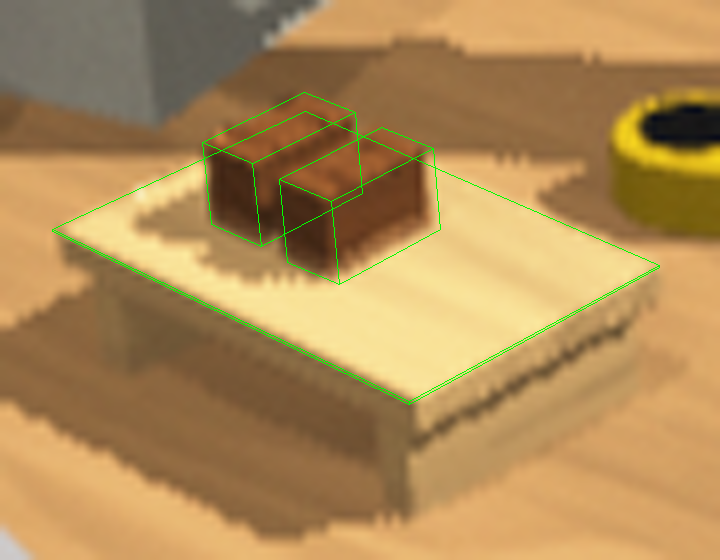

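```bash
python3 - <<'E'
from h import *
S=cv2.imread("pics/scene0.png");T=cv2.imread("pics/top0.png")
o=np.array([.5291,-.3723,0]); a=R.from_euler('z',-.0709)
items=[place(CAUL,o+a.apply([0,y,.078]),a) for y in (0,-.042)]
print(o+a.apply([0,.042,0]))
overlay(T,'top',items,(420,180,520,260),7,"pics/o1c.png");overlay(S,'scene',items,(190,160,250,210),10,"pics/o2c.png")
GG={'scene':grads(S),'top':grads(T)}
for nm in ('scene','top'):
  G={nm:GG[nm]}
  for g in (.042,.043,.044):
    f=lambda x:[place(CAUL,np.array([x[0],x[1],.078])+a.apply([0,y,0]),a) for y in (0,-g)]
    r=multi(None,f,[.529,-.3723],[.003,.003],G); print(nm,g,a.inv().apply(np.r_[r.x,0]-o).round(4),r.fun, -np.mean([score(*p,G) for p in items]))
E
```

```text
[ 0.53207531 -0.33040552  0.        ]
scene 0.042 [-0.0021  0.0008  0.    ] -22.801820362665254 -22.415475400793504
scene 0.043 [-0.002   0.0015  0.    ] -22.86105412921362 -22.415475400793504
scene 0.044 [-0.0016  0.0017  0.    ] -22.878105513385748 -22.415475400793504
top 0.042 [-0.0039 -0.0026  0.    ] -27.154502996845988 -24.585749703751
top 0.043 [-0.0041 -0.0004  0.    ] -26.507561734823277 -24.585749703751
top 0.044 [-0.0043  0.0019  0.    ] -27.01706121283746 -24.585749703751
```

View pics/o1c.png

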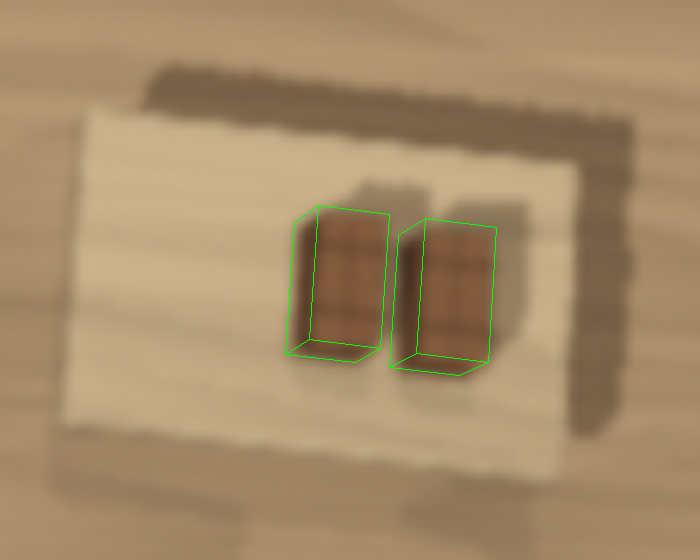

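View pics/o2c.png

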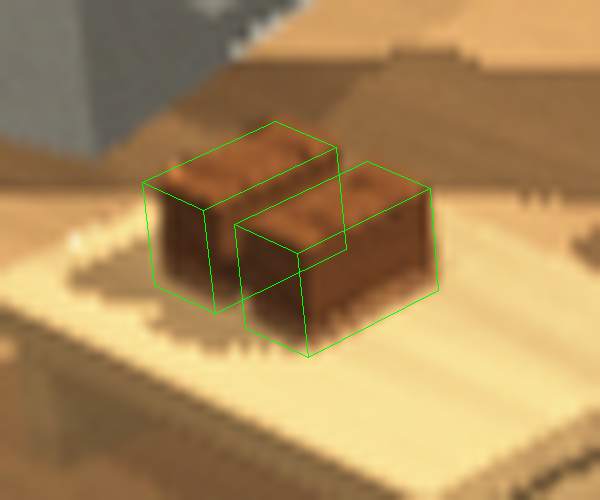

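```bash
python3 - <<'E'
import cv2,numpy as np
S=cv2.imread("pics/scene0.png").astype(int);T=cv2.imread("pics/top0.png").astype(int)
def p(im,n,u,v): 
    b,g,r=im[v,u]; print(n,(r,g,b),'r/g',round(r/g,2),'g/b',round(g/b,2))
p(T,'T c2top',468,220);p(T,'T c2side',463,222);p(T,'T shelf',445,220);p(T,'T shadow',476,208);p(T,'T c3 top',390,238);p(T,'bench',370,240);p(T,'bench shadow',400,229);p(T,'patch top',200,231);p(T,'patch endl',208,245);p(T,'patch shadow',215,231)
p(T,'T legtop',296,120);p(T,'bed',295,172);p(T,'jaw pad',284,120)
p(S,'S c2top',223,180);p(S,'c2 dark side',215,189);p(S,'c2 right',228,187);p(S,'shelf',240,200);p(S,'shadow',203,187);p(S,'c3top',291,211);p(S,'c3side',291,218);p(S,'c3shadow',274,221);p(S,'bench',270,240);p(S,'patch top',465,278);p(S,'patch side',456,280);p(S,'pshadow',448,290);p(S,'p end',468,298)
E
```

```text
T c2top (np.int64(129), np.int64(90), np.int64(60)) r/g 1.43 g/b 1.5
T c2side (np.int64(95), np.int64(67), np.int64(45)) r/g 1.42 g/b 1.49
T shelf (np.int64(201), np.int64(176), np.int64(138)) r/g 1.14 g/b 1.28
T shadow (np.int64(147), np.int64(126), np.int64(95)) r/g 1.17 g/b 1.33
T c3 top (np.int64(128), np.int64(90), np.int64(60)) r/g 1.42 g/b 1.5
bench (np.int64(162), np.int64(134), np.int64(100)) r/g 1.21 g/b 1.34
bench shadow (np.int64(115), np.int64(92), np.int64(68)) r/g 1.25 g/b 1.35
patch top (np.int64(139), np.int64(98), np.int64(67)) r/g 1.42 g/b 1.46
patch endl (np.int64(160), np.int64(131), np.int64(98)) r/g 1.22 g/b 1.34
patch shadow (np.int64(121), np.int64(98), np.int64(72)) r/g 1.23 g/b 1.36
T legtop (np.int64(95), np.int64(62), np.int64(43)) r/g 1.53 g/b 1.44
bed (np.int64(135), np.int64(95), np.int64(63)) r/g 1.42 g/b 1.51
jaw pad (np.int64(186), np.int64(163), np.int64(127)) r/g 1.14 g/b 1.28
S c2top (np.int64(153), np.int64(90), np.int64(46)) r/g 1.7 g/b 1.96
c2 dark side (np.int64(82), np.int64(51), np.int64(30)) r/g 1.61 g/b 1.7
c2 right (np.int64(105), np.int64(61), np.int64(30)) r/g 1.72 g/b 2.03
shelf (np.int64(246), np.int64(218), np.int64(147)) r/g 1.13 g/b 1.48
shadow (np.int64(173), np.int64(134), np.int64(85)) r/g 1.29 g/b 1.58
c3top (np.int64(155), np.int64(91), np.int64(46)) r/g 1.7 g/b 1.98
c3side (np.int64(73), np.int64(42), np.int64(23)) r/g 1.74 g/b 1.83
c3shadow (np.int64(132), np.int64(97), np.int64(59)) r/g 1.36 g/b 1.64
bench (np.int64(229), np.int64(176), np.int64(111)) r/g 1.3 g/b 1.59
patch top (np.int64(170), np.int64(101), np.int64(51)) r/g 1.68 g/b 1.98
patch side (np.int64(102), np.int64(59), np.int64(33)) r/g 1.73 g/b 1.79
pshadow (np.int64(131), np.int64(95), np.int64(58)) r/g 1.38 g/b 1.64
p end (np.int64(106), np.int64(63), np.int64(33)) r/g 1.68 g/b 1.91
```

```bash
cat >> h.py <<'E'
LH={'scene':(1.36,1.68),'top':(1.24,1.42)}
def pmap(im,n,lo=None,hi=None):
    f=im.astype(np.float32); lo=lo or LH[n][0]; hi=hi or LH[n][1]
    return np.clip((f[:,:,2]/np.maximum(f[:,:,1],1)-lo)/(hi-lo),0,1)
def rmask(vs,n,crop,ss=4):
    u0,v0,u1,v1=crop; m=np.zeros(((v1-v0)*ss,(u1-u0)*ss),np.uint8)
    for v in vs:
        uv=(proj(v,n)-[u0,v0]+.5)*ss-.5
        h=cv2.convexHull((uv*16).round().astype(np.int32).reshape(-1,1,2))
        cv2.fillConvexPoly(m,h,1,lineType=8,shift=4)
    return cv2.resize(m.astype(np.float32),(u1-u0,v1-v0),interpolation=cv2.INTER_AREA)
SIG={'scene':0.5,'top':1.0}
def mfit(fn,x0,steps,P,crops,ign=None,grid=True):
    import itertools
    def cost(x):
        c=0
        for n in crops:
            u0,v0,u1,v1=crops[n]; m=cv2.GaussianBlur(rmask(fn(x),n,crops[n]),(0,0),SIG[n]); d=(m-P[n][v0:v1,u0:u1])**2
            if ign: d=d*(1-np.clip(rmask(ign(x),n,crops[n])-m,0,1))
            c+=d.sum()
        return c
    best=None;n=len(x0)
    for d in (itertools.product((-1,1),repeat=n) if grid else [(0,)*n]):
        y=np.array(x0)+np.array(steps)*d*.5
        r=minimize(cost,y,method='Nelder-Mead',options=dict(initial_simplex=np.array([y]+[y+np.eye(n)[i]*steps[i] for i in range(n)]),xatol=5e-5,fatol=1e-3,maxiter=600))
        if best is None or r.fun<best.fun: best=r
    return best
WOOD=prism([(-.027,-.012),(.027,-.012),(.027,.018),(-.027,.018)],.028)
def at(M,x,y,z,yaw): return place(M,np.array([x,y,z]),R.from_euler('z',yaw))[0]
E
cat > fitB.py <<'E'
from h import *
S=cv2.imread("pics/scene0.png");T=cv2.imread("pics/top0.png")
P={'scene':pmap(S,'scene'),'top':pmap(T,'top')}
def run(nm,fn,x0,st,crops,ign=None,z=None):
    for k in (list(crops),['scene'],['top']):
        r=mfit(fn,x0,st,P,{c:crops[c] for c in k},ign); print(nm,k,r.x.round(4),round(np.degrees(r.x[-1]),2),round(r.fun,2),flush=True)
run('c3',lambda x:[at(WOOD,x[0],x[1],.018,x[2])],[.4705,-.1565,-.91],[.004,.004,.08],{'scene':(275,200,310,232),'top':(372,222,408,252)},lambda x:[at(CAUL,x[0],x[1],.018,x[2])])
run('patch',lambda x:[at(PATCH,x[0],x[1],0,x[2])],[.4321,.3627,.585],[.004,.004,.08],{'scene':(445,258,485,308),'top':(182,208,220,252)})
f2=lambda M:(lambda x:[at(M,x[0],x[1],.078,x[4]),at(M,x[2],x[3],.078,x[4])])
run('c2c1',f2(WOOD),[.527,-.372,.524,-.414,-.07],[.003,.003,.003,.003,.05],{'scene':(200,166,240,198),'top':(455,203,500,240)},f2(CAUL))
E
timeout 560 python3 fitB.py
```

```text
c3 ['scene', 'top'] [ 0.4722 -0.1573 -0.8815] -50.51 12.85
c3 ['scene'] [ 0.4725 -0.1559 -0.8969] -51.39 5.98
c3 ['top'] [ 0.4722 -0.1572 -0.8769] -50.24 5.35
patch ['scene', 'top'] [0.4312 0.3621 0.5795] 33.2 43.11
patch ['scene'] [0.4292 0.3619 0.5787] 33.16 24.78
patch ['top'] [0.4334 0.3612 0.5973] 34.22 8.65
c2c1 ['scene', 'top'] [ 0.5279 -0.3726  0.5224 -0.4137 -0.0071] -0.41 45.82
c2c1 ['scene'] [ 0.5261 -0.3752  0.5207 -0.414   0.041 ] 2.35 7.3
c2c1 ['top'] [ 0.5274 -0.3727  0.5234 -0.4146 -0.0702] -4.02 34.35
```

```bash
python3 - <<'E'
from h import *
print(campos('top'),campos('scene'))
a=cv2.imread("pics/top0.png"); b=cv2.imread("pics/scene0.png")
def c(im,u0,v0,u1,v1,k,n):
    o=cv2.resize(im[v0:v1,u0:u1],None,fx=k,fy=k,interpolation=cv2.INTER_LANCZOS4); o=cv2.convertScaleAbs(o,alpha=1.5)
    for u in range(u0,u1,5): cv2.line(o,(int((u-u0+.5)*k),0),(int((u-u0+.5)*k),4 if u%10 else 10),(255,255,0),1)
    for v in range(v0,v1,5): cv2.line(o,(0,int((v-v0+.5)*k)),(4 if v%10 else 10,int((v-v0+.5)*k)),(255,255,0),1)
    cv2.imwrite(f"pics/{n}.png",o)
c(b,310,195,390,255,9.9,"zs"); c(a,270,140,325,245,5.6,"zt")
E
```

```text
[0.26113753 0.00659968 1.46164961] [1.48286037 0.61641883 0.820327  ]
```

View pics/zs.png

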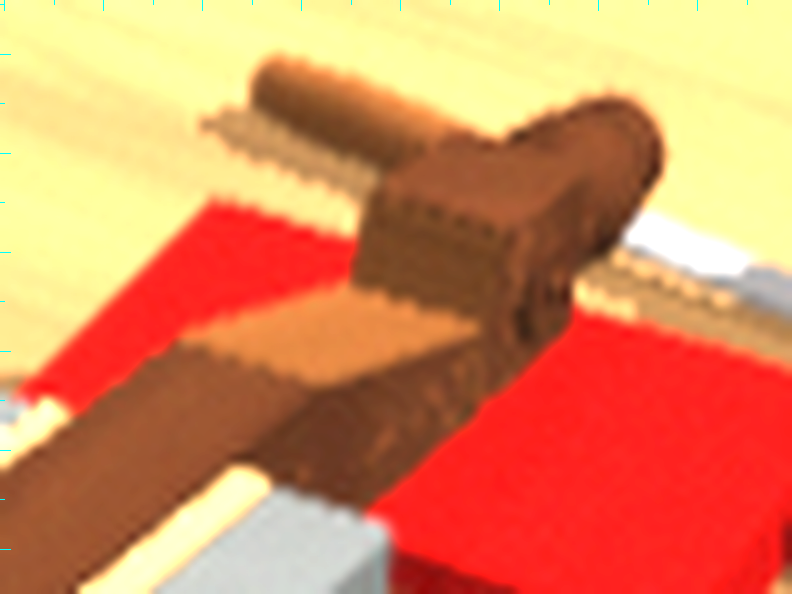

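View pics/zt.png

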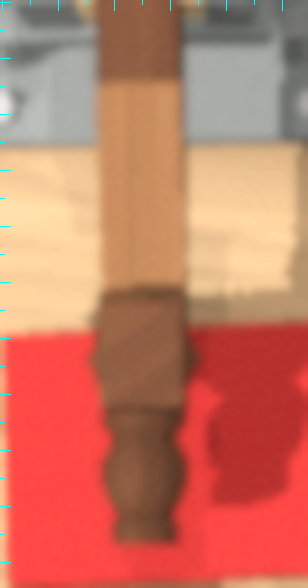

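```bash
cat > leg.py <<'E'
from h import *
w=.02;L=.1;H=.025
obj={'hL':(L,-w,0),'hR':(L,w,0),'lR':(0,w,0),'lL':(0,-w,0),'tL':(0,-w,H),'tR':(0,w,H)}
sc={'hL':(178,340),'hR':(318,384),'lR':(482,325),'lL':(352,285),'tL':(371,189),'tR':(506,231)}
tp={'hL':(182.5,80),'hR':(97.5,80),'lL':(186,289),'lR':(101,289)}
sc={k:np.array(v)/9.9-.5+[310,195] for k,v in sc.items()}
tp={k:np.array(v)/5.6-.5+[270,140] for k,v in tp.items()}
def pts(x): 
    r=R.from_euler('z',x[3])*R.from_euler('y',-x[4]); return {k:x[:3]+r.apply(v) for k,v in obj.items()}
def res(x,use=('s','t')):
    p=pts(x); o=[]
    if 's' in use: o+=[proj(p[k],'scene')[0]-sc[k] for k in sc]
    if 't' in use: o+=[proj(p[k],'top')[0]-tp[k] for k in tp]
    return np.hstack(o)
if __name__=="__main__":
  for use in (('s','t'),('s',),('t',)):
    r=least_squares(res,[.57,.06,.12,0,.4],args=(use,),loss='soft_l1')
    print(use,r.x.round(4),np.degrees(r.x[3:]).round(2)); print(r.fun.reshape(-1,2).round(2).tolist() if 0 else res(r.x,use).reshape(-1,2).round(2).tolist())
E
python3 leg.py
```

```text
('s', 't') [0.5711 0.1083 0.1377 0.0663 0.3722] [ 3.8  21.33]
[[-1.13, -0.41], [-0.16, 0.23], [0.47, 0.28], [-0.69, -0.32], [-0.51, -0.13], [0.23, 0.17], [-0.49, 0.12], [-0.36, 0.28], [-0.43, 0.06], [-0.11, 0.22]]
('s',) [0.5251 0.0832 0.1042 0.058  0.3536] [ 3.33 20.26]
[[-0.04, -0.24], [0.09, 0.21], [0.29, -0.04], [-0.13, -0.49], [-0.1, 0.19], [-0.1, 0.33]]
('t',) [0.5683 0.1065 0.1515 0.0563 0.4536] [ 3.23 25.99]
[[0.06, -0.01], [-0.05, 0.0], [-0.09, -0.0], [0.08, 0.01]]
```

```bash
cat > leg2.py <<'E'
from leg import *
S=cv2.imread("pics/scene0.png");T=cv2.imread("pics/top0.png")
GG={'scene':grads(S),'top':grads(T)}
ED={'scene':[('hL','hR'),('hR','lR'),('lR','lL'),('lL','hL'),('tL','tR'),('lL','tL'),('lR','tR')],'top':[('hL','hR'),('hR','lR'),('lR','lL'),('lL','hL')]}
def sc_(x,use):
    p=pts(x); s=0;W=0
    for n in use:
        gx,gy=GG[n]
        for a,b in ED[n]:
            A,B=proj(np.array([p[a],p[b]]),n); Ln=np.linalg.norm(B-A); t=np.linspace(.08,.92,40)
            Q=(A+(B-A)*t[:,None]).astype(np.float32); nx,ny=(B-A)[1]/Ln,-(B-A)[0]/Ln
            m=np.abs(cv2.remap(gx,Q[None,:,0],Q[None,:,1],1)[0]*nx+cv2.remap(gy,Q[None,:,0],Q[None,:,1],1)[0]*ny).sum(1)
            s+=np.minimum(m,60).mean(); W+=1
    return -s/W
best=[]
rng=np.random.default_rng(0)
for use in (('scene','top'),):
  for i in range(30):
    x0=np.array([.5700,.1075,.139,.062,.385])+rng.normal(size=5)*[.004,.003,.004,.02,.03]
    r=minimize(sc_,x0,args=(use,),method='Nelder-Mead',options=dict(initial_simplex=np.array([x0]+[x0+np.eye(5)[k]*[.003,.003,.003,.03,.03][k] for k in range(5)]),maxiter=800,xatol=5e-5,fatol=1e-3))
    best.append((r.fun,r.x))
best.sort(key=lambda t:t[0])
for f,x in best[:6]: print(round(f,3),x.round(4),np.degrees(x[3:]).round(2))
x=best[0][1]
p=pts(x)
for n,im,crop,k in (('scene',S,(310,195,390,255),9.9),('top',T,(270,140,325,245),5.6)):
    u0,v0,u1,v1=crop; o=cv2.convertScaleAbs(cv2.resize(im[v0:v1,u0:u1],None,fx=k,fy=k,interpolation=cv2.INTER_CUBIC),alpha=1.5)
    for a,b in ED['scene']:
        q=(proj(np.array([p[a],p[b]]),n)-[u0,v0]+.5)*k; cv2.line(o,tuple(q[0].astype(int)),tuple(q[1].astype(int)),(0,255,0),1)
    cv2.imwrite(f"pics/leg_{n}.png",o)
E
timeout 500 python3 leg2.py
```

```text
-32.479 [0.5717 0.1085 0.138  0.0549 0.3714] [ 3.15 21.28]
-32.478 [0.5717 0.1085 0.1379 0.0549 0.3728] [ 3.15 21.36]
-32.478 [0.5717 0.1084 0.1378 0.0554 0.3718] [ 3.17 21.3 ]
-32.473 [0.5717 0.1085 0.1379 0.0554 0.3726] [ 3.17 21.35]
-32.471 [0.5717 0.1085 0.138  0.0554 0.3704] [ 3.18 21.23]
-32.468 [0.5717 0.1085 0.1379 0.0559 0.3726] [ 3.2  21.35]
```

View pics/leg_scene.png

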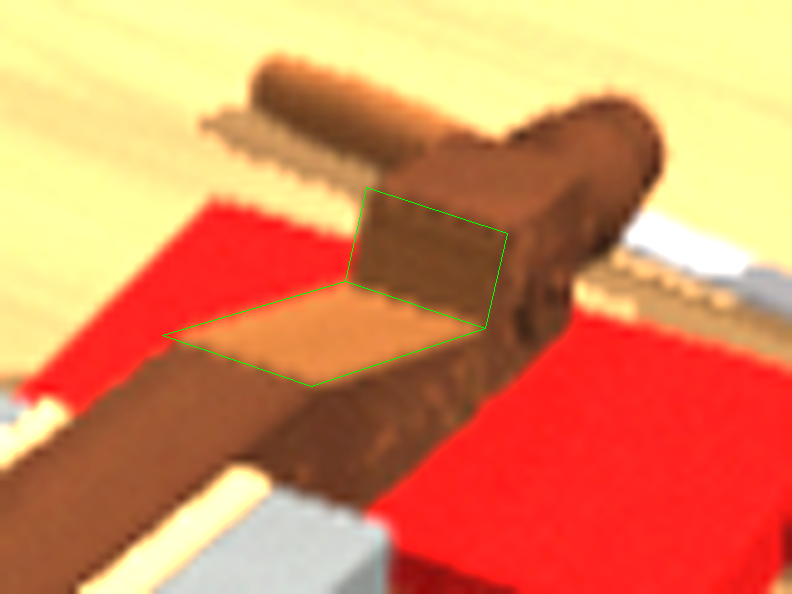

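View pics/leg_top.png

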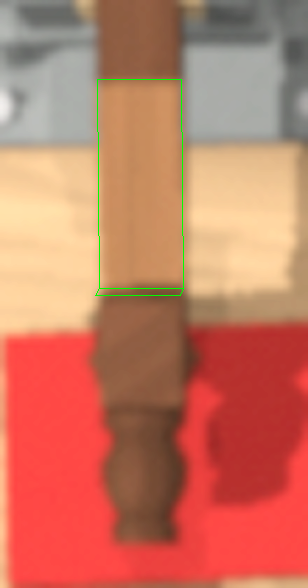

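```bash
cat > plan.py <<'E'
import sys,numpy as np
from scipy.spatial.transform import Rotation as R
from station import state
def rep(s):
    r=R.from_rotvec(s['orientation']); m=r.as_matrix()
    print('t',round(s['t'],2),'tcp',np.round(s['tcp_pos'],4),'x',m[:,0].round(3),'y',m[:,1].round(3),'z',m[:,2].round(3),'F',np.round(s['contact_force'],1),'M',np.round(s['torque'],2),'w',round(s['gripper_width'],4),'q',np.round(s['q'],2))
    return r
def todo(pos,ydir,slope=0,byaw=None):
    """ydir: angle (rad) of tool y in the world plane; slope: bed slope, tilt about tool y"""
    s=state(); r=rep(s)
    # tool z down, then tilt
    y=np.array([np.cos(ydir),np.sin(ydir),0]); bx=np.array([y[1],-y[0],0]) # bx = y rotated -90
    best=None
    for sg in (1,-1):
        yy=y*sg
        if slope: 
            f=np.array([np.cos(byaw),np.sin(byaw),0]); z=np.sin(slope)*f-np.cos(slope)*np.array([0,0,1.])
        else: z=np.array([0,0,-1.])
        t=R.from_matrix(np.c_[np.cross(yy,z),yy,z]); d=(r.inv()*t).as_rotvec()
        if best is None or np.linalg.norm(d)<np.linalg.norm(best[0]): best=(d,t)
    d,t=best; off=np.array(pos)-s['tcp_pos']
    print('turn units(6deg) total',(np.degrees(d)/6).round(2),' offset in CURRENT tool axes /25mm',(r.inv().apply(off)/.025).round(2),' in TARGET axes',(t.inv().apply(off)/.025).round(2))
E
python3 - <<'E'
from plan import *
a=-.885
todo([.4722,-.157,.13],a)
E
```

```text
t 1.2 tcp [ 0.2587 -0.5689  0.2267] x [0.91  0.414 0.   ] y [ 0.414 -0.91   0.   ] z [ 0.  0. -1.] F [-0.4  0.  -0. ] M [-0.03 -0.01  0.  ] w 0.0922 q [ 1.04  0.43  0.02  1.57 -0.01  1.13 -0.08]
turn units(6deg) total [ 0.   -0.   -2.47]  offset in CURRENT tool axes /25mm [ 14.59 -11.47   3.87]  in TARGET axes [17.04 -7.34  3.87]
```

```bash
python3 -m handwheel '[{"offset":[0,0,0],"angular":[0,0,-0.82],"hand":0},{"offset":[0,0,0],"angular":[0,0,-0.82],"hand":0},{"offset":[0,0,0],"angular":[0,0,-0.83],"hand":0},{"offset":[0.95,-0.41,0.1],"angular":[0,0,0],"hand":0},{"offset":[0.95,-0.41,0.1],"angular":[0,0,0],"hand":0},{"offset":[0.95,-0.41,0.1],"angular":[0,0,0],"hand":0},{"offset":[0.95,-0.41,0.1],"angular":[0,0,0],"hand":0},{"offset":[0.95,-0.41,0.1],"angular":[0,0,0],"hand":0},{"offset":[0.95,-0.41,0.1],"angular":[0,0,0],"hand":0},{"offset":[0.95,-0.41,0.1],"angular":[0,0,0],"hand":0},{"offset":[0.95,-0.41,0.1],"angular":[0,0,0],"hand":0},{"offset":[0.95,-0.41,0.1],"angular":[0,0,0],"hand":0}]'; python3 - <<'E'
from plan import *
todo([.4722,-.157,.13],-.885)
E
```

```text
t: 2.7
tcp_pos: [0.3662, -0.3616, 0.2043]
orientation: [2.959, 1.055, 0.0]
contact_force: [-0.1, -0.4, -0.2]
gripper_width: 0.0917
t 2.7 tcp [ 0.3662 -0.3616  0.2043] x [0.774 0.633 0.   ] y [ 0.633 -0.774  0.   ] z [ 0. -0. -1.] F [-0.1 -0.4 -0.2] M [0.04 0.01 0.01] w 0.0917 q [ 0.77  0.28 -0.13  1.86  0.04  1.   -0.25]
turn units(6deg) total [ 0. -0. -0.]  offset in CURRENT tool axes /25mm [ 8.46 -3.65  2.97]  in TARGET axes [ 8.46 -3.65  2.97]
```

Good tracking. Move on over the caul and take a look.

```bash
python3 -m handwheel '[{"offset":[0.94,-0.4,0.33],"angular":[0,0,0],"hand":0},{"offset":[0.94,-0.4,0.33],"angular":[0,0,0],"hand":0},{"offset":[0.94,-0.4,0.33],"angular":[0,0,0],"hand":0},{"offset":[0.94,-0.4,0.33],"angular":[0,0,0],"hand":0},{"offset":[0.94,-0.4,0.33],"angular":[0,0,0],"hand":0},{"offset":[0.94,-0.4,0.33],"angular":[0,0,0],"hand":0},{"offset":[0.94,-0.4,0.33],"angular":[0,0,0],"hand":0},{"offset":[0.94,-0.4,0.33],"angular":[0,0,0],"hand":0},{"offset":[0.94,-0.45,0.33],"angular":[0,0,0],"hand":0},{"offset":[0,0,1],"angular":[0,0,0],"hand":0},{"offset":[0,0,1],"angular":[0,0,0],"hand":0},{"offset":[0,0,0],"angular":[0,0,0],"hand":0}]'; python3 - <<'E'
from plan import *
todo([.4722,-.157,.008],-.885)
from station import snapshot
import cv2
from h import *
for n in ('scene','top'):
    im=snapshot(n)[:,:,::-1].copy(); cv2.imwrite(f"pics/{n}1.png",im)
s=state(); 
print(proj(s['tcp_pos'],'scene'),proj(s['tcp_pos'],'top'))
a=cv2.imread("pics/scene1.png")[150:240,250:340];b=cv2.imread("pics/top1.png")[195:285,345:435]
cv2.imwrite("pics/g1.png",np.hstack([cv2.resize(x,None,fx=4.4,fy=4.4,interpolation=cv2.INTER_CUBIC) for x in (a,b)]))
E
```

```text
t: 4.2
tcp_pos: [0.4706, -0.1574, 0.0788]
orientation: [-2.957, -1.055, 0.004]
contact_force: [-1.1, 0.4, 0.7]
gripper_width: 0.092
t 4.2 tcp [ 0.4706 -0.1574  0.0788] x [ 0.774  0.633 -0.002] y [ 0.633 -0.774 -0.003] z [-0.003  0.001 -1.   ] F [-1.1  0.4  0.7] M [-0.02  0.02 -0.03] w 0.092 q [ 0.37  0.43 -0.21  2.03  0.13  0.7  -0.8 ]
turn units(6deg) total [-0.02  0.02 -0.  ]  offset in CURRENT tool axes /25mm [0.06 0.03 2.83]  in TARGET axes [0.06 0.03 2.83]
[[290.36166725 197.54703284]] [[389.99978295 236.1557492 ]]
```

View pics/g1.png

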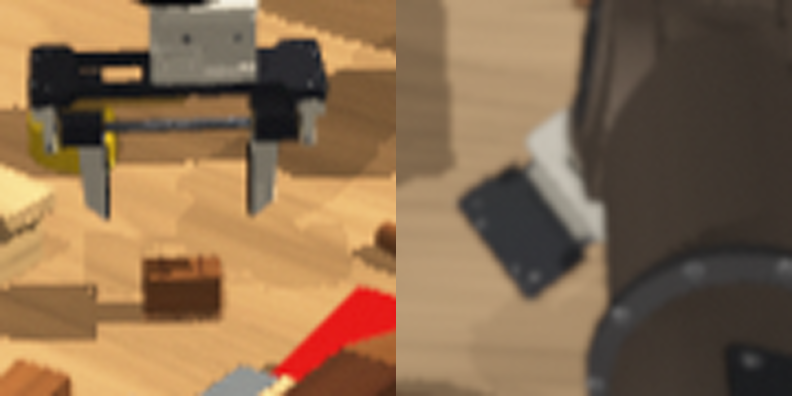

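```bash
python3 -m handwheel '[{"offset":[0.06,0,0.9],"angular":[0,0,0],"hand":0},{"offset":[0,0,0.9],"angular":[0,0,0],"hand":0},{"offset":[0,0,0.8],"angular":[0,0,0],"hand":0},{"offset":[0,0,0.22],"angular":[0,0,0],"hand":0},{"offset":[0,0,0],"angular":[0,0,0],"hand":0},{"offset":[0,0,0],"angular":[0,0,0],"hand":150},{"offset":[0,0,0],"angular":[0,0,0],"hand":255},{"offset":[0,0,0],"angular":[0,0,0],"hand":255},{"offset":[0,0,0],"angular":[0,0,0],"hand":255},{"offset":[0,0,0],"angular":[0,0,0],"hand":255},{"offset":[0,0,0],"angular":[0,0,0],"hand":255}]'; python3 - <<'E'
from plan import *
todo([.530,-.331,.14],-.07)
E
```

```text
t: 5.68
tcp_pos: [0.4729, -0.1568, 0.0096]
orientation: [2.959, 1.056, -0.0]
contact_force: [-0.2, 0.2, 3.4]
gripper_width: 0.0538
t 5.67 tcp [ 0.4729 -0.1568  0.0096] x [ 0.774  0.633 -0.   ] y [ 0.633 -0.774  0.   ] z [-0. -0. -1.] F [-0.2  0.2  3.4] M [0.07 0.22 0.03] w 0.0538 q [ 0.34  0.54 -0.17  2.08  0.18  0.53 -0.84]
turn units(6deg) total [ 0.    0.   -7.79]  offset in CURRENT tool axes /25mm [-2.64  6.84 -5.22]  in TARGET axes [-6.79  2.77 -5.22]
```

```bash
python3 -m handwheel '[{"offset":[0,0,-0.5],"angular":[0,0,0],"hand":255},{"offset":[0,0,-1],"angular":[0,0,0],"hand":255},{"offset":[0,0,-1],"angular":[0,0,0],"hand":255},{"offset":[0,0,-1],"angular":[0,0,0],"hand":255},{"offset":[0,0,-1],"angular":[0,0,-0.79],"hand":255},{"offset":[0,0,-0.7],"angular":[0,0,-1],"hand":255},{"offset":[0,0,0],"angular":[0,0,-1],"hand":255},{"offset":[0,0,0],"angular":[0,0,-1],"hand":255},{"offset":[0,0,0],"angular":[0,0,-1],"hand":255},{"offset":[0,0,0],"angular":[0,0,-1],"hand":255},{"offset":[0,0,0],"angular":[0,0,-1],"hand":255},{"offset":[0,0,0],"angular":[0,0,-1],"hand":255}]';  python3 -m handwheel '[{"offset":[-0.85,0.35,0],"angular":[0,0,0],"hand":255},{"offset":[-0.85,0.35,0],"angular":[0,0,0],"hand":255},{"offset":[-0.85,0.35,0],"angular":[0,0,0],"hand":255},{"offset":[-0.85,0.35,0],"angular":[0,0,0],"hand":255},{"offset":[-0.85,0.35,0],"angular":[0,0,0],"hand":255},{"offset":[-0.85,0.35,0],"angular":[0,0,0],"hand":255},{"offset":[-0.85,0.35,0],"angular":[0,0,0],"hand":255},{"offset":[-0.8,0.3,0],"angular":[0,0,0],"hand":255},{"offset":[0,0,0],"angular":[0,0,0],"hand":255}]';python3 - <<'E'
from plan import *
todo([.530,-.331,.071],-.07)
from station import snapshot
import cv2
from h import *
for n in ('scene','top'):
    im=snapshot(n)[:,:,::-1].copy(); cv2.imwrite(f"pics/{n}2.png",im)
a=cv2.imread("pics/scene2.png")[120:220,180:280];b=cv2.imread("pics/top2.png")[170:270,410:510]
cv2.imwrite("pics/g2.png",np.hstack([cv2.resize(x,None,fx=4,fy=4,interpolation=cv2.INTER_CUBIC) for x in (a,b)]))
E
```

```text
t: 7.18
tcp_pos: [0.4728, -0.1568, 0.1402]
orientation: [2.293, 2.146, -0.0]
contact_force: [0.7, -0.9, -0.4]
gripper_width: 0.0538
t: 8.3
tcp_pos: [0.5295, -0.3325, 0.1391]
orientation: [2.301, 2.139, -0.001]
contact_force: [-1.0, 0.0, -0.5]
gripper_width: 0.0538
t 8.3 tcp [ 0.5295 -0.3325  0.1391] x [ 0.073  0.997 -0.001] y [ 0.997 -0.073 -0.   ] z [-0.    -0.001 -1.   ] F [-1.   0.  -0.5] M [-0.03 -0.09 -0.02] w 0.0538 q [ 0.71  0.54 -0.35  1.65  0.21  0.98  0.22]
turn units(6deg) total [-0.    0.01 -0.03]  offset in CURRENT tool axes /25mm [0.06 0.02 2.72]  in TARGET axes [0.06 0.02 2.72]
```

View pics/g2.png

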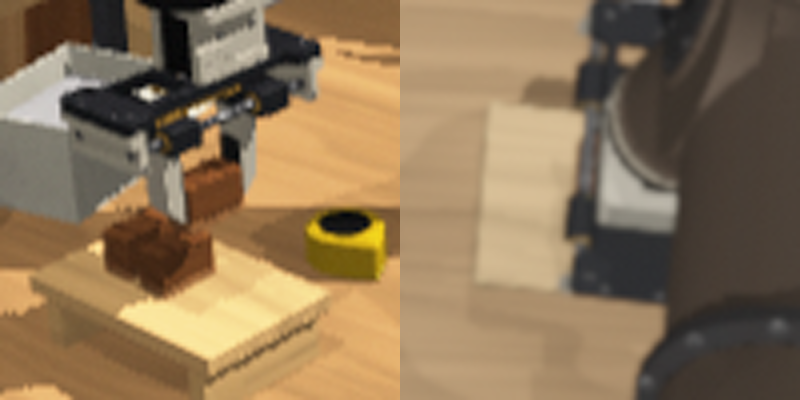

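```bash
python3 -m handwheel '[{"offset":[0.06,0.02,0.8],"angular":[0,0,0],"hand":255},{"offset":[0,0,0.8],"angular":[0,0,0],"hand":255},{"offset":[0,0,0.8],"angular":[0,0,0],"hand":255},{"offset":[0,0,0.2],"angular":[0,0,0],"hand":255},{"offset":[0,0,0],"angular":[0,0,0],"hand":255},{"offset":[0,0,0],"angular":[0,0,0],"hand":255}]'; python3 - <<'E'
from plan import *
todo([.530,-.331,.0696],-.07)
from station import snapshot
import cv2
from h import *
for n in ('scene','top'):
    im=snapshot(n)[:,:,::-1].copy(); cv2.imwrite(f"pics/{n}3.png",im)
a=cv2.imread("pics/scene3.png")[140:215,180:280]
cv2.imwrite("pics/g3.png",np.hstack([cv2.resize(x,None,fx=8,fy=8,interpolation=cv2.INTER_CUBIC) for x in (a,)]))
E
```

```text
t: 9.15
tcp_pos: [0.5309, -0.3285, 0.0755]
orientation: [2.296, 2.142, 0.001]
contact_force: [0.5, -0.5, -1.1]
gripper_width: 0.0539
t 9.15 tcp [ 0.5309 -0.3285  0.0755] x [ 0.069  0.998 -0.001] y [ 0.998 -0.069  0.001] z [ 0.001 -0.001 -1.   ] F [ 0.5 -0.5 -1.1] M [-0.03 -0.04 -0.04] w 0.0539 q [ 0.69  0.61 -0.33  1.71  0.25  0.86  0.18]
turn units(6deg) total [0.01 0.01 0.01]  offset in CURRENT tool axes /25mm [-0.1  -0.03  0.23]  in TARGET axes [-0.1  -0.03  0.23]
```

View pics/g3.png

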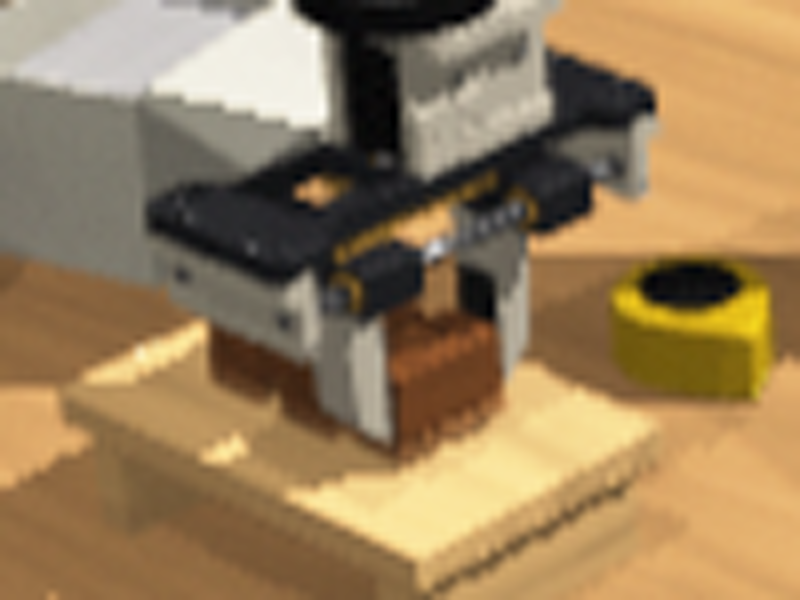

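```bash
python3 -m handwheel '[{"offset":[0,0,0.1],"angular":[0,0,0],"hand":255},{"offset":[0,0,0],"angular":[0,0,0],"hand":255}]'; python3 -m handwheel '[{"offset":[0,0,0],"angular":[0,0,0],"hand":255}]';  python3 - <<'E'
from plan import *
todo([.530,-.331,.0696],-.07)
E
```

```text
t: 9.5
tcp_pos: [0.5303, -0.3284, 0.0719]
orientation: [-2.297, -2.143, 0.0]
contact_force: [0.3, 0.3, 0.1]
gripper_width: 0.0538
t: 9.62
tcp_pos: [0.5304, -0.3284, 0.072]
orientation: [-2.297, -2.143, 0.0]
contact_force: [-1.6, -0.4, -0.4]
gripper_width: 0.0541
t 9.62 tcp [ 0.5304 -0.3284  0.072 ] x [0.07  0.998 0.   ] y [ 0.998 -0.07  -0.   ] z [-0.  0. -1.] F [-1.6 -0.4 -0.4] M [-0.03 -0.06 -0.05] w 0.0541 q [ 0.69  0.62 -0.33  1.71  0.25  0.85  0.18]
turn units(6deg) total [-0. -0.  0.]  offset in CURRENT tool axes /25mm [-0.1  -0.01  0.1 ]  in TARGET axes [-0.1  -0.01  0.1 ]
```

```bash
python3 -m handwheel '[{"offset":[-0.08,0,0],"angular":[0,0,0],"hand":255},{"offset":[0,0,0.08],"angular":[0,0,0],"hand":255},{"offset":[0,0,0.02],"angular":[0,0,0],"hand":255},{"offset":[0,0,0],"angular":[0,0,0],"hand":255}]'; python3 - <<'E'
from plan import *
todo([.530,-.331,.0696],-.07)
E
```

```text
t: 10.12
tcp_pos: [0.5302, -0.3307, 0.0697]
orientation: [2.297, 2.142, -0.0]
contact_force: [-0.9, 0.2, 3.7]
gripper_width: 0.0537
t 10.12 tcp [ 0.5302 -0.3307  0.0697] x [ 0.07   0.998 -0.   ] y [ 0.998 -0.07   0.   ] z [ 0. -0. -1.] F [-0.9  0.2  3.7] M [-0.18  0.13  0.  ] w 0.0537 q [ 0.69  0.62 -0.33  1.71  0.25  0.85  0.18]
turn units(6deg) total [0. 0. 0.]  offset in CURRENT tool axes /25mm [-0.01 -0.01  0.  ]  in TARGET axes [-0.01 -0.01  0.  ]
```

```bash
python3 -m handwheel '[{"offset":[0,0,0],"angular":[0,0,0],"hand":150},{"offset":[0,0,0],"angular":[0,0,0],"hand":0},{"offset":[0,0,0],"angular":[0,0,0],"hand":0},{"offset":[0,0,-0.5],"angular":[0,0,0],"hand":0},{"offset":[0,0,-1],"angular":[0,0,0],"hand":0},{"offset":[0,0,-1],"angular":[0,0,0],"hand":0},{"offset":[0,0,-1],"angular":[0,0,0],"hand":0},{"offset":[0.5,0,-1],"angular":[0,0,0],"hand":0},{"offset":[1,0,-1],"angular":[0,0,0],"hand":0},{"offset":[1,0,-1],"angular":[0,0,0],"hand":0},{"offset":[1,0,-1],"angular":[0,0,0],"hand":0},{"offset":[1,0,0],"angular":[0,0,0],"hand":0}]';  python3 -m handwheel '[{"offset":[1,0,0],"angular":[0,0,0],"hand":0},{"offset":[1,0,0],"angular":[0,0,0],"hand":0},{"offset":[1,0,0],"angular":[0,0,0],"hand":0},{"offset":[1,0,0],"angular":[0,0,0],"hand":0},{"offset":[1,0,0],"angular":[0,0,0],"hand":0},{"offset":[1,0,0],"angular":[0,0,0],"hand":0}]'; python3 - <<'E'
from plan import *
from station import snapshot
import cv2
from h import *
for n in ('scene','top'):
    im=snapshot(n)[:,:,::-1].copy(); cv2.imwrite(f"pics/{n}4.png",im)
todo([.469,.387,.12],.585+np.pi/2)
a=cv2.imread("pics/scene4.png")[150:225,190:265];b=cv2.imread("pics/top4.png")[185:260,430:505]
cv2.imwrite("pics/g4.png",np.hstack([cv2.resize(x,None,fx=5.3,fy=5.3,interpolation=cv2.INTER_CUBIC) for x in (a,b)]))
E
```

```text
t: 11.62
tcp_pos: [0.5394, -0.2174, 0.2602]
orientation: [2.294, 2.14, 0.004]
contact_force: [-0.6, 0.5, -0.5]
gripper_width: 0.0917
t: 12.38
tcp_pos: [0.5485, -0.0676, 0.2579]
orientation: [2.297, 2.143, 0.001]
contact_force: [-0.0, -0.1, 0.7]
gripper_width: 0.0918
t 12.47 tcp [ 0.5487 -0.0649  0.2581] x [0.065 0.998 0.002] y [ 0.998 -0.065  0.001] z [ 0.001  0.001 -1.   ] F [-0.3 -0.2  0.4] M [-0.03 -0.07  0.02] w 0.0917 q [ 0.37  0.33 -0.47  1.68  0.16  1.17 -0.2 ]
turn units(6deg) total [ 0.   -0.02  8.79]  offset in CURRENT tool axes /25mm [17.82 -4.36  5.54]  in TARGET axes [  7.32 -16.83   5.52]
```

View pics/g4.png

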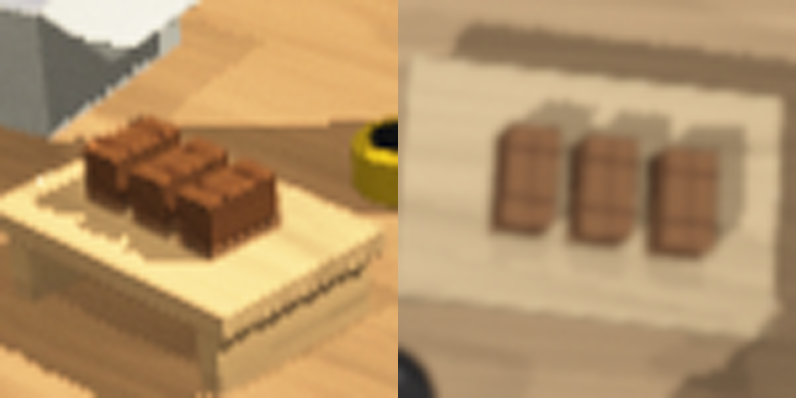

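```bash
cat > fitC.py <<'E'
from h import *
S=cv2.imread("pics/scene4.png");T=cv2.imread("pics/top4.png")
P={'scene':pmap(S,'scene'),'top':pmap(T,'top')}
f3=lambda M:(lambda x:[at(M,x[0],x[1],.078,x[6]),at(M,x[2],x[3],.078,x[6]),at(M,x[4],x[5],.078,x[7])])
for cr in ({'top':(440,200,500,240)},{'scene':(198,166,250,202)},{'scene':(198,166,250,202),'top':(440,200,500,240)}):
    r=mfit(f3(WOOD),[.527,-.373,.523,-.4145,.530,-.3315,-.07,-.07],[.003]*6+[.04]*2,P,cr,f3(CAUL),grid=False)
    r=mfit(f3(WOOD),r.x,[.002]*6+[.03]*2,P,cr,f3(CAUL),grid=False)
    x=r.x; a=R.from_euler('z',(x[6]+x[7])/2)
    print(list(cr),x.round(4),round(r.fun,2),'c1,c3 rel c2',a.inv().apply([x[2]-x[0],x[3]-x[1],0]).round(4)[:2],a.inv().apply([x[4]-x[0],x[5]-x[1],0]).round(4)[:2])
E
timeout 500 python3 fitC.py
```

```text
['top'] [ 0.5281 -0.3726  0.5235 -0.4145  0.5316 -0.3321 -0.0755 -0.0708] 64.62 c1,c3 rel c2 [-0.0015 -0.0421] [0.0005 0.0407]
['scene'] [ 0.5267 -0.3728  0.5222 -0.4116  0.5309 -0.3352 -0.0343 -0.0642] 10.88 c1,c3 rel c2 [-0.0026 -0.0389] [0.0023 0.0378]
['scene', 'top'] [ 0.5277 -0.3725  0.5228 -0.4139  0.5316 -0.3328 -0.076  -0.0831] 80.95 c1,c3 rel c2 [-0.0016 -0.0416] [0.0008 0.0398]
```

```bash
python3 - <<'E'
from h import *
S=cv2.imread("pics/scene4.png");T=cv2.imread("pics/top4.png")
P={'scene':pmap(S,'scene'),'top':pmap(T,'top')}
print('glue',onz([208,165],'top',.075),tri([431.6,304.4],[208.1,164.8]))
print('sand',onz([239.4,273],'top',.015))
fn=lambda x:[at(PATCH,x[0],x[1],0,x[2])]
cr={'scene':(445,258,485,308),'top':(182,208,220,252)}
for k in (['scene','top'],['scene'],['top']):
    r=mfit(fn,[.4315,.362,.585],[.004,.004,.08],P,{c:cr[c] for c in k}); x=r.x; print(k,x.round(4),round(np.degrees(x[2]),1),r.fun.round(1), 'g42',x[0]+.042*np.cos(x[2]),x[1]+.042*np.sin(x[2]))
    if len(k)==2: 
        v=fn(x)[0]
        overlay(T,'top',[(v,PATCH[1])],(180,200,225,260),8,"pics/o5.png");overlay(S,'scene',[(v,PATCH[1])],(440,250,490,310),8,"pics/o6.png")
E
python3 -c "
import cv2,numpy as np
a=cv2.imread('pics/o5.png');b=cv2.imread('pics/o6.png');cv2.imwrite('pics/o56.png',np.hstack([a,b]))"
```

```text
glue [0.64888188 0.3654916  0.075     ] (array([0.65086143, 0.36610459, 0.07055157]), np.float64(0.1139344524425212))
sand [0.35276251 0.25899242 0.015     ]
['scene', 'top'] [0.4306 0.3621 0.5794] 33.2 55.6 g42 0.4657449107431695 0.3851088173295826
['scene'] [0.4293 0.3619 0.5781] 33.1 26.1 g42 0.4644705399978786 0.38489589822290293
['top'] [0.4335 0.3612 0.5972] 34.2 19.4 g42 0.4681925302457597 0.38485866276614766
```

View pics/o56.png

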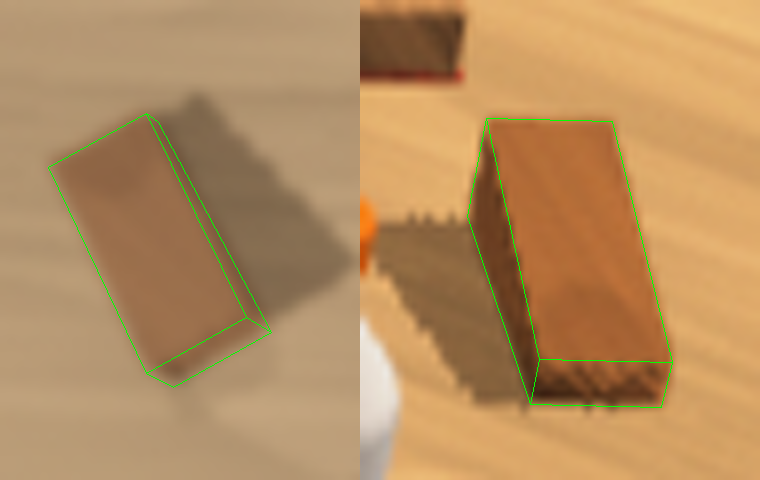

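```bash
python3 -m handwheel '[{"offset":[0,0,0],"angular":[0,0,0.97],"hand":0},{"offset":[0,0,0],"angular":[0,0,0.97],"hand":0},{"offset":[0,0,0],"angular":[0,0,0.97],"hand":0},{"offset":[0,0,0],"angular":[0,0,0.97],"hand":0},{"offset":[0,0,0],"angular":[0,0,0.97],"hand":0},{"offset":[0,0,0],"angular":[0,0,0.97],"hand":0},{"offset":[0,0,0],"angular":[0,0,0.97],"hand":0},{"offset":[0,0,0],"angular":[0,0,0.97],"hand":0},{"offset":[0,0,0],"angular":[0,0,0.97],"hand":0},{"offset":[0,0,0],"angular":[0,0,0],"hand":0}]'; python3 - <<'E'
from plan import *
todo([.466,.385,.10],.581-np.pi/2)
E
```

```text
t: 13.72
tcp_pos: [0.5485, -0.0693, 0.2575]
orientation: [3.007, 0.909, 0.001]
contact_force: [-0.2, -0.7, 0.3]
gripper_width: 0.0913
t 13.72 tcp [ 0.5485 -0.0693  0.2575] x [0.833 0.554 0.   ] y [ 0.554 -0.833  0.001] z [ 0.001 -0.    -1.   ] F [-0.2 -0.7  0.3] M [-0.    0.03 -0.02] w 0.0913 q [ 0.25  0.31 -0.29  1.69  0.1   1.15 -1.05]
turn units(6deg) total [ 0.01 -0.    0.06]  offset in CURRENT tool axes /25mm [  7.32 -16.96   6.29]  in TARGET axes [  7.22 -17.     6.3 ]
```

```bash
python3 -m handwheel '[{"offset":[0.4,-0.94,0],"angular":[0,0,0.06],"hand":0},{"offset":[0.4,-0.94,0],"angular":[0,0,0],"hand":0},{"offset":[0.4,-0.94,0],"angular":[0,0,0],"hand":0},{"offset":[0.4,-0.94,0],"angular":[0,0,0],"hand":0},{"offset":[0.4,-0.94,0],"angular":[0,0,0],"hand":0},{"offset":[0.4,-0.94,0],"angular":[0,0,0],"hand":0},{"offset":[0.4,-0.94,0],"angular":[0,0,0],"hand":0},{"offset":[0.4,-0.94,0],"angular":[0,0,0],"hand":0},{"offset":[0.4,-0.94,0],"angular":[0,0,0],"hand":0},{"offset":[0.4,-0.94,0],"angular":[0,0,0],"hand":0},{"offset":[0.4,-0.94,0],"angular":[0,0,0],"hand":0},{"offset":[0.4,-0.94,0],"angular":[0,0,0],"hand":0}]';python3 -m handwheel '[{"offset":[0.4,-0.94,0.7],"angular":[0,0,0],"hand":0},{"offset":[0.4,-0.94,1],"angular":[0,0,0],"hand":0},{"offset":[0.4,-0.94,1],"angular":[0,0,0],"hand":0},{"offset":[0.4,-0.94,1],"angular":[0,0,0],"hand":0},{"offset":[0.4,-0.94,1],"angular":[0,0,0],"hand":0},{"offset":[0.4,-0.94,1],"angular":[0,0,0],"hand":0},{"offset":[0,0,0],"angular":[0,0,0],"hand":0},{"offset":[0,0,0],"angular":[0,0,0],"hand":0}]'; python3 - <<'E'
from plan import *
from h import *
from station import snapshot
todo([.466,.385,.006],.581-np.pi/2)
im=snapshot('scene')[:,:,::-1].copy(); cv2.imwrite("pics/scene5.png",im)
s=state(); print(proj(s['tcp_pos'],'scene'))
a=im[220:320,410:510]; cv2.imwrite("pics/g5.png",cv2.resize(a,None,fx=6,fy=6,interpolation=cv2.INTER_CUBIC))
E
```

```text
t: 15.22
tcp_pos: [0.4941, 0.2333, 0.2573]
orientation: [3.009, 0.903, 0.001]
contact_force: [-0.2, 0.1, -0.9]
gripper_width: 0.0919
t: 16.23
tcp_pos: [0.4676, 0.3831, 0.115]
orientation: [3.009, 0.9, 0.001]
contact_force: [1.3, -0.6, 0.5]
gripper_width: 0.0918
t 16.23 tcp [0.4676 0.3831 0.115 ] x [0.836 0.549 0.   ] y [ 0.549 -0.836  0.001] z [ 0.001 -0.    -1.   ] F [ 1.3 -0.6  0.5] M [-0.02 -0.05 -0.  ] w 0.0918 q [-0.49  0.55 -0.41  1.73  0.27  0.92 -2.  ]
turn units(6deg) total [ 0.01 -0.    0.  ]  offset in CURRENT tool axes /25mm [-0.01 -0.1   4.36]  in TARGET axes [-0.01 -0.1   4.36]
[[471.18551671 250.41588725]]
```

View pics/g5.png

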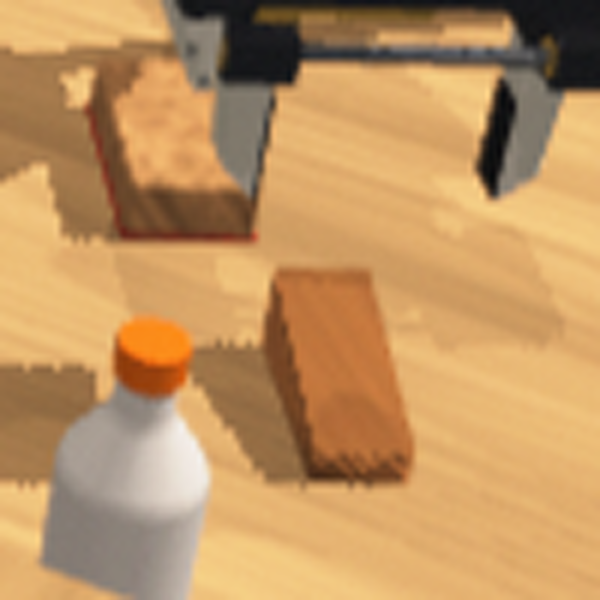

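```bash
python3 -m handwheel '[{"offset":[0,-0.1,0.9],"angular":[0,0,0],"hand":0},{"offset":[0,0,0.9],"angular":[0,0,0],"hand":0},{"offset":[0,0,0.9],"angular":[0,0,0],"hand":0},{"offset":[0,0,0.9],"angular":[0,0,0],"hand":0},{"offset":[0,0,0.6],"angular":[0,0,0],"hand":0},{"offset":[0,0,0],"angular":[0,0,0],"hand":0},{"offset":[0,0,0],"angular":[0,0,0],"hand":0}]'; python3 - <<'E'
from plan import *
todo([.466,.385,.006],.581-np.pi/2)
E
```

```text
t: 17.15
tcp_pos: [0.466, 0.3862, 0.0104]
orientation: [-3.01, -0.899, -0.002]
contact_force: [0.1, 0.2, -0.1]
gripper_width: 0.092
t 17.15 tcp [0.466  0.3862 0.0104] x [0.836 0.548 0.001] y [ 0.548 -0.836 -0.   ] z [ 0.001  0.001 -1.   ] F [ 0.1  0.2 -0.1] M [ 0.01 -0.01 -0.01] w 0.092 q [-0.54  0.68 -0.36  1.8   0.34  0.72 -2.07]
turn units(6deg) total [-0.   -0.01 -0.01]  offset in CURRENT tool axes /25mm [-0.03  0.04  0.18]  in TARGET axes [-0.03  0.04  0.18]
```

```bash
python3 -m handwheel '[{"offset":[-0.02,0.03,0.16],"angular":[0,0,0],"hand":0},{"offset":[0,0,0],"angular":[0,0,0],"hand":100},{"offset":[0,0,0],"angular":[0,0,0],"hand":150},{"offset":[0,0,0],"angular":[0,0,0],"hand":200},{"offset":[0,0,0],"angular":[0,0,0],"hand":255},{"offset":[0,0,0],"angular":[0,0,0],"hand":255},{"offset":[0,0,0],"angular":[0,0,0],"hand":255},{"offset":[0,0,0],"angular":[0,0,0],"hand":255}]'; python3 - <<'E'
from plan import *
from h import *
from station import snapshot
todo([.466,.385,.2],.581-np.pi/2)
s=state()
for n in ('scene','top'):
    im=snapshot(n)[:,:,::-1].copy(); cv2.imwrite(f"pics/{n}6.png",im)
S=cv2.imread("pics/scene6.png"); P={'scene':pmap(S,'scene')}
fn=lambda x:[at(PATCH,x[0],x[1],0,x[2])]
m=R.from_rotvec(s['orientation']).as_matrix(); yw=np.arctan2(m[1,0],m[0,0])
# overlay hypothesised patch: centred across tool y, toe 42 mm back
t=s['tcp_pos']-m[:,0]*.042
overlay(S,'scene',[(at(PATCH,t[0],t[1],0,yw),PATCH[1])],(430,240,500,310),8,"pics/g6.png")
E
```

```text
t: 18.15
tcp_pos: [0.4654, 0.3851, 0.0055]
orientation: [-3.01, -0.899, -0.0]
contact_force: [0.1, 0.5, 0.3]
gripper_width: 0.0399
t 18.15 tcp [0.4654 0.3851 0.0055] x [0.836 0.549 0.   ] y [ 0.549 -0.836 -0.   ] z [ 0.  0. -1.] F [0.1 0.5 0.3] M [ 0.02 -0.    0.05] w 0.0399 q [-0.54  0.69 -0.36  1.8   0.34  0.71 -2.07]
turn units(6deg) total [-0. -0. -0.]  offset in CURRENT tool axes /25mm [ 0.02  0.01 -7.78]  in TARGET axes [ 0.02  0.02 -7.78]
```

View pics/g6.png

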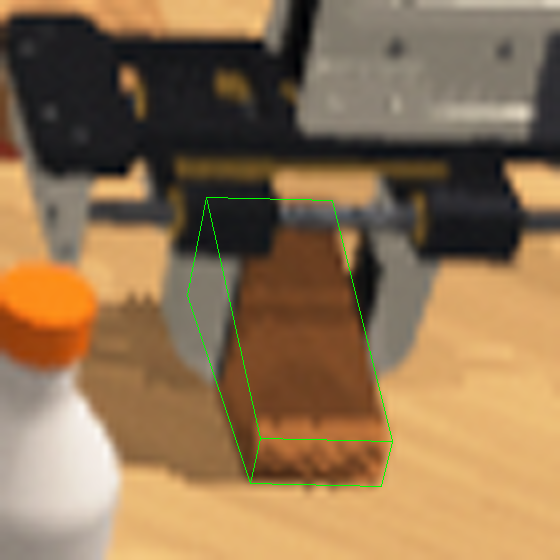

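```bash
python3 -m handwheel '[{"offset":[0,0,-0.5],"angular":[0,0,0],"hand":255},{"offset":[0,0,-1],"angular":[0,0,0],"hand":255},{"offset":[0,0,-1],"angular":[0,0,0],"hand":255},{"offset":[0,0,-1],"angular":[0,0,0],"hand":255},{"offset":[0,0,-1],"angular":[0,0,0],"hand":255},{"offset":[0,0,-1],"angular":[0,0,0],"hand":255},{"offset":[0,0,-1],"angular":[0,0,0],"hand":255},{"offset":[0,0,-1],"angular":[0,0,0],"hand":255},{"offset":[0,0,-1],"angular":[0,0,0],"hand":255},{"offset":[0,0,0],"angular":[0,0,0],"hand":255}]'; cat > bed.py <<'E'
from plan import *
O=np.array([.5717,.1085,.138]); YAW=.058; SL=.372
B=R.from_euler('z',YAW)*R.from_euler('y',-SL)
def bedtodo(x,y,z):
    todo(O+B.apply([x,y,z]),YAW-np.pi/2,SL,YAW)
E
python3 - <<'E'
from bed import *
bedtodo(.055,0,.0355+.03)
print(O+B.apply([.055,0,.0655]))
E
```

```text
t: 19.5
tcp_pos: [0.466, 0.3859, 0.2206]
orientation: [-3.008, -0.899, -0.006]
contact_force: [-0.4, 0.2, -2.2]
gripper_width: 0.0396
t 19.5 tcp [0.466  0.3859 0.2206] x [0.836 0.549 0.004] y [ 0.549 -0.836 -0.001] z [ 0.003  0.003 -1.   ] F [-0.4  0.2 -2.2] M [-0.04  0.    0.01] w 0.0396 q [-0.47  0.45 -0.44  1.61  0.21  1.13 -1.95]
turn units(6deg) total [-0.94  3.43  4.93]  offset in CURRENT tool axes /25mm [-1.6  12.14  0.05]  in TARGET axes [ 4.33 11.32  1.76]
[0.5990841  0.11009006 0.21901131]
```

```bash
python3 -m handwheel '[{"offset":[0,0,0],"angular":[-0.19,0.685,0.985],"hand":255},{"offset":[0,0,0],"angular":[-0.19,0.685,0.985],"hand":255},{"offset":[0,0,0],"angular":[-0.19,0.685,0.985],"hand":255},{"offset":[0,0,0],"angular":[-0.19,0.685,0.985],"hand":255},{"offset":[0,0,0],"angular":[-0.19,0.685,0.985],"hand":255},{"offset":[0,0,0],"angular":[0,0,0],"hand":255}]'; 
python3 - <<'E'
from bed import *
bedtodo(.055,0,.0355+.03)
E
```

```text
t: 20.25
tcp_pos: [0.4629, 0.3863, 0.2159]
orientation: [-3.089, -0.151, -0.539]
contact_force: [0.3, 0.4, -0.7]
gripper_width: 0.0396
t 20.25 tcp [0.4629 0.3863 0.2159] x [0.937 0.095 0.338] y [ 0.095 -0.995  0.015] z [ 0.337  0.018 -0.941] F [ 0.3  0.4 -0.7] M [0.03 0.45 0.  ] w 0.0396 q [-0.88  0.28 -0.08  1.89  0.42  0.79 -2.7 ]
turn units(6deg) total [0.01 0.26 0.38]  offset in CURRENT tool axes /25mm [ 4.1  11.52  1.52]  in TARGET axes [ 4.51 11.34  1.63]
```

```bash
python3 -m handwheel '[{"offset":[0.34,0.95,0],"angular":[0,0,0],"hand":255},{"offset":[0.34,0.95,0],"angular":[0,0,0],"hand":255},{"offset":[0.34,0.95,0],"angular":[0,0,0],"hand":255},{"offset":[0.34,0.95,0],"angular":[0,0,0],"hand":255},{"offset":[0.34,0.95,0],"angular":[0,0,0],"hand":255},{"offset":[0.34,0.95,0.2],"angular":[0,0,0],"hand":255},{"offset":[0.34,0.95,0.2],"angular":[0,0,0],"hand":255},{"offset":[0.34,0.95,0.2],"angular":[0,0,0],"hand":255}]'; 
python3 - <<'E'
from bed import *
bedtodo(.055,0,.0355+.03)
E
```

```text
t: 21.25
tcp_pos: [0.552, 0.2003, 0.2277]
orientation: [-3.089, -0.144, -0.538]
contact_force: [0.5, 0.1, -1.0]
gripper_width: 0.0397
t 21.25 tcp [0.552  0.2003 0.2277] x [0.937 0.09  0.337] y [ 0.091 -0.996  0.013] z [ 0.337  0.018 -0.941] F [ 0.5  0.1 -1. ] M [ 0.02  0.5  -0.01] w 0.0397 q [-0.51  0.21 -0.03  1.97  0.27  0.68 -2.2 ]
turn units(6deg) total [0.01 0.27 0.34]  offset in CURRENT tool axes /25mm [1.33 3.76 0.9 ]  in TARGET axes [1.43 3.71 0.93]
```

```bash
python3 -m handwheel '[{"offset":[0.27,0.75,0.18],"angular":[0,0.05,0.07],"hand":255},{"offset":[0.27,0.75,0.18],"angular":[0,0.05,0.07],"hand":255},{"offset":[0.27,0.75,0.18],"angular":[0,0.05,0.07],"hand":255},{"offset":[0.28,0.75,0.18],"angular":[0,0.06,0.07],"hand":255},{"offset":[0.28,0.75,0.18],"angular":[0,0.06,0.07],"hand":255},{"offset":[0,0,0],"angular":[0,0,0],"hand":255},{"offset":[0,0,0],"angular":[0,0,0],"hand":255}]'; 
cat > look.py <<'E'
from bed import *
from h import *
from station import snapshot
import sys
def look(tag,toe=-.042,und=.0055,crop=(310,165,390,245)):
    s=state(); im=snapshot('scene')[:,:,::-1].copy(); cv2.imwrite(f"pics/scene{tag}.png",im)
    r=R.from_rotvec(s['orientation']); m=r.as_matrix()
    # patch frame: x=tool x, y=-tool y, z=-tool z
    Rp=R.from_matrix(np.c_[m[:,0],-m[:,1],-m[:,2]])
    t=s['tcp_pos']+m@np.array([toe,0,und])
    v=t+PATCH[0]@Rp.as_matrix().T
    k=9; u0,v0,u1,v1=crop
    raw=cv2.resize(im[v0:v1,u0:u1],None,fx=k,fy=k,interpolation=cv2.INTER_CUBIC); cv2.imwrite(f"pics/raw{tag}.png",cv2.convertScaleAbs(raw,alpha=1.4))
    overlay(cv2.convertScaleAbs(im,alpha=1.4),'scene',[(v,PATCH[1])],crop,k,f"pics/ov{tag}.png")
    print('toe in bed frame mm',(B.inv().apply(t-O)*1000).round(1),'rot err deg',np.degrees((B.inv()*Rp).as_rotvec()).round(2))
E
python3 - <<'E'
from look import *
bedtodo(.052,0,.0355)
look('7')
E
```

```text
t: 22.12
tcp_pos: [0.5982, 0.1117, 0.2194]
orientation: [-3.075, -0.086, -0.58]
contact_force: [0.0, -0.4, -0.4]
gripper_width: 0.0396
t 22.12 tcp [0.5982 0.1117 0.2194] x [0.93  0.052 0.364] y [ 0.056 -0.998 -0.   ] z [ 0.364  0.021 -0.931] F [ 0.  -0.4 -0.4] M [-0.01  0.49  0.03] w 0.0396 q [-0.33  0.23  0.    1.97  0.18  0.59 -1.98]
turn units(6deg) total [ 0.   -0.01 -0.02]  offset in CURRENT tool axes /25mm [-0.1   0.06  1.23]  in TARGET axes [-0.09  0.07  1.23]
toe in bed frame mm [12.4  1.7 60.6] rot err deg [-0.02 -0.05 -0.1 ]
```

View pics/raw7.png

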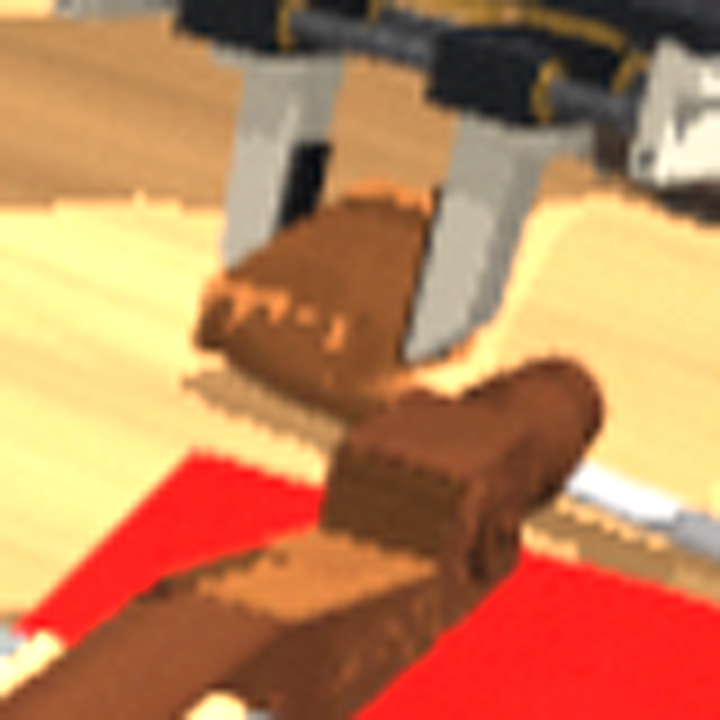

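View pics/ov7.png

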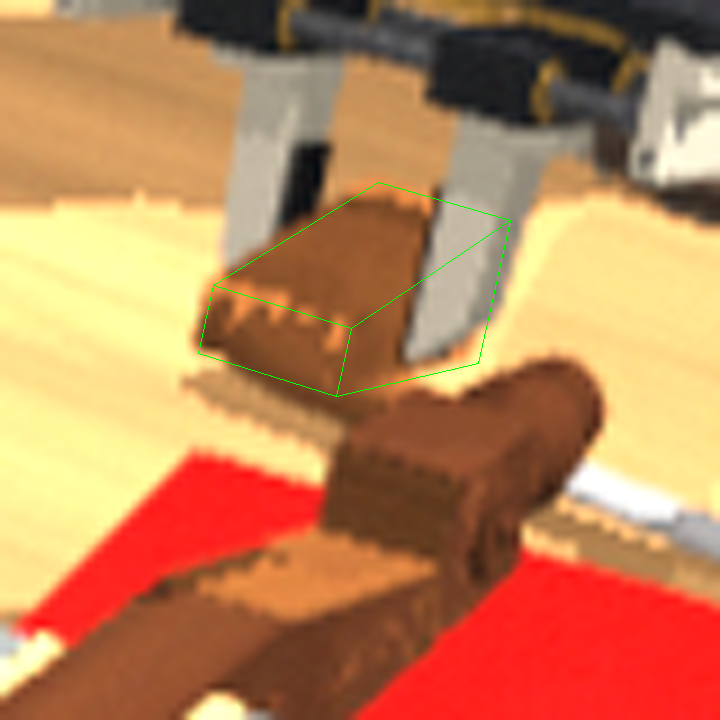

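```bash
python3 -m handwheel '[{"offset":[-0.05,0.06,0.6],"angular":[0,0,0],"hand":255},{"offset":[-0.05,0,0.6],"angular":[0,0,0],"hand":255},{"offset":[0,0,0.6],"angular":[0,0,0],"hand":255},{"offset":[0,0,0],"angular":[0,0,0],"hand":255},{"offset":[0,0,0],"angular":[0,0,0],"hand":255}]'; 
python3 - <<'E'
from look import *
bedtodo(.050,0,.0105)
look('8',crop=(310,175,390,245))
E
```

```text
t: 22.8
tcp_pos: [0.6125, 0.111, 0.1766]
orientation: [-3.076, -0.086, -0.581]
contact_force: [0.9, -0.3, -0.9]
gripper_width: 0.0395
t 22.8 tcp [0.6125 0.111  0.1766] x [0.93  0.052 0.365] y [ 0.056 -0.998  0.   ] z [ 0.364  0.02  -0.931] F [ 0.9 -0.3 -0.9] M [ 0.02  0.51 -0.04] w 0.0395 q [-0.33  0.3   0.01  1.99  0.19  0.49 -1.99]
turn units(6deg) total [ 0.01 -0.02 -0.02]  offset in CURRENT tool axes /25mm [-0.09  0.    0.43]  in TARGET axes [-0.09  0.    0.43]
toe in bed frame mm [10.2  0.2 15.6] rot err deg [-0.05 -0.09 -0.11]
```

View pics/raw8.png

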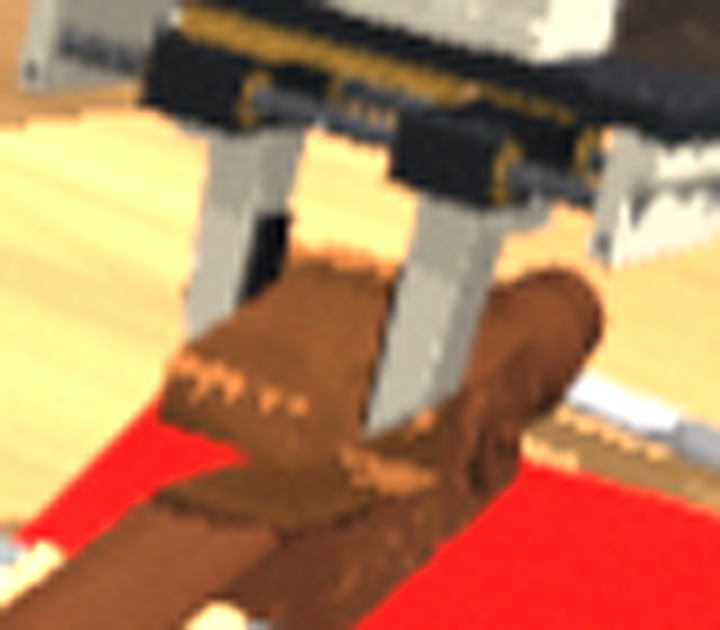

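View pics/ov8.png

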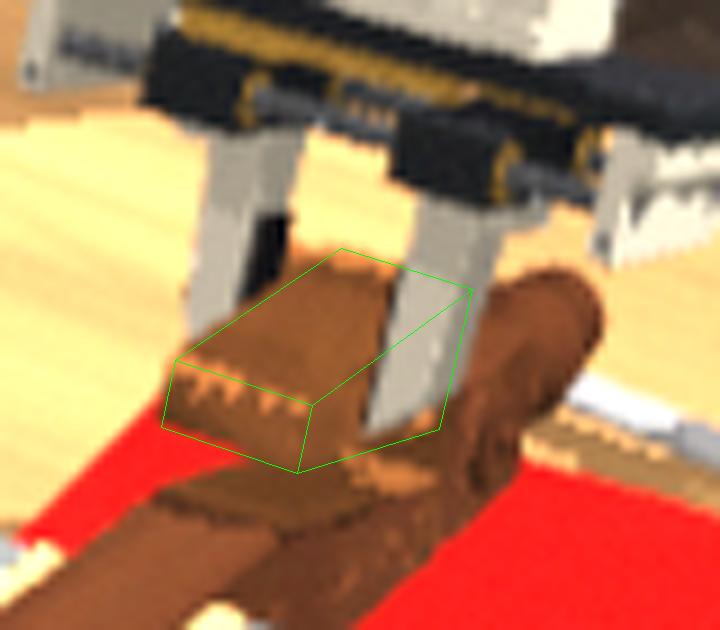

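```bash
python3 -m handwheel '[{"offset":[-0.1,0,0.35],"angular":[0,0,0],"hand":255},{"offset":[0,0,0],"angular":[0,0,0],"hand":255},{"offset":[0,0,0],"angular":[0,0,0],"hand":255}]'; 
cat > f.py <<'E'
from bed import *
def ft():
    s=state(); r=R.from_rotvec(s['orientation']); F=r.inv().apply(s['contact_force']); M=r.inv().apply(s['torque'])
    m=r.as_matrix(); Rp=R.from_matrix(np.c_[m[:,0],-m[:,1],-m[:,2]]); t=s['tcp_pos']+m@np.array([-.042,0,.0055])
    print('t',s['t'].__round__(2),'F tool',F.round(2),'M tool',M.round(3),'toe bed mm',(B.inv().apply(t-O)*1000).round(2),'rot',np.degrees((B.inv()*Rp).as_rotvec()).round(2),'w',round(s['gripper_width'],4))
ft()
E
python3 f.py; for i in 1 ; do python3 -m handwheel '[{"offset":[0,0,0.06],"angular":[0,0,0],"hand":255},{"offset":[0,0,0],"angular":[0,0,0],"hand":255}]' >/dev/null; python3 f.py; done
```

```text
t: 23.22
tcp_pos: [0.6133, 0.1108, 0.1677]
orientation: [-3.076, -0.086, -0.582]
contact_force: [0.9, 0.4, -1.1]
gripper_width: 0.0397
t 23.23 F tool [ 0.48 -0.39  1.36] M tool [ 0.047 -0.456 -0.019] toe bed mm [7.63 0.   6.92] rot [-0.05 -0.1  -0.12] w 0.0397
t 23.48 F tool [-0.54  0.15  0.48] M tool [-0.021 -0.509 -0.061] toe bed mm [7.71 0.02 5.4 ] rot [-0.05 -0.11 -0.12] w 0.04
```

```bash
python3 -m handwheel '[{"offset":[0,0,0.06],"angular":[0,0,0],"hand":255},{"offset":[0,0,0],"angular":[0,0,0],"hand":255}]' >/dev/null; python3 f.py;python3 -m handwheel '[{"offset":[0,0,0.06],"angular":[0,0,0],"hand":255},{"offset":[0,0,0],"angular":[0,0,0],"hand":255}]' >/dev/null; python3 f.py
```

```text
t 23.73 F tool [-0.67 -0.43  0.45] M tool [-0.001 -0.49   0.029] toe bed mm [7.62 0.03 3.83] rot [-0.05 -0.1  -0.12] w 0.0396
t 23.98 F tool [-1.38 -0.01  1.53] M tool [ 0.034 -0.486 -0.006] toe bed mm [7.6  0.02 2.3 ] rot [-0.05 -0.09 -0.12] w 0.0397
```

```bash
python3 -m handwheel '[{"offset":[0,0,0.04],"angular":[0,0,0],"hand":255},{"offset":[0,0,0],"angular":[0,0,0],"hand":255}]' >/dev/null; python3 f.py
```

```text
t 24.23 F tool [-0.39  0.07  0.5 ] M tool [ 0.037 -0.463 -0.01 ] toe bed mm [7.61 0.03 1.34] rot [-0.05 -0.1  -0.12] w 0.0402
```

```bash
python3 -m handwheel '[{"offset":[0,0,0.04],"angular":[0,0,0],"hand":255},{"offset":[0,0,0],"angular":[0,0,0],"hand":255}]' >/dev/null; python3 f.py; python3 -m handwheel '[{"offset":[0,0,0.04],"angular":[0,0,0],"hand":255},{"offset":[0,0,0],"angular":[0,0,0],"hand":255}]' >/dev/null; python3 f.py
```

```text
t 24.48 F tool [-0.21 -0.16  0.98] M tool [ 0.071 -0.536  0.046] toe bed mm [7.59 0.02 0.33] rot [-0.05 -0.09 -0.12] w 0.04
t 24.73 F tool [-0.61  0.77  0.56] M tool [ 0.016 -0.487  0.018] toe bed mm [ 7.63  0.02 -0.67] rot [-0.05 -0.1  -0.12] w 0.0399
```

```bash
python3 -m handwheel '[{"offset":[0,0,0.04],"angular":[0,0,0],"hand":255},{"offset":[0,0,0],"angular":[0,0,0],"hand":255}]' >/dev/null; python3 f.py; python3 -m handwheel '[{"offset":[0,0,0.04],"angular":[0,0,0],"hand":255},{"offset":[0,0,0],"angular":[0,0,0],"hand":255}]' >/dev/null; python3 f.py
```

```text
t 24.98 F tool [-1.64  0.54 -4.9 ] M tool [ 0.005 -0.685  0.027] toe bed mm [ 7.73  0.06 -1.36] rot [-0.04 -0.11 -0.12] w 0.0401
t 25.23 F tool [ -4.97   1.6  -18.41] M tool [-0.056 -1.514 -0.043] toe bed mm [ 7.77  0.03 -1.5 ] rot [-0.04 -0.13 -0.13] w 0.0397
```

```bash
python3 - <<'E'
from look import *
look('9',crop=(310,175,390,245))
E
```

```text
toe in bed frame mm [ 7.8  0.  -1.5] rot err deg [-0.04 -0.13 -0.13]
```

View pics/ov9.png

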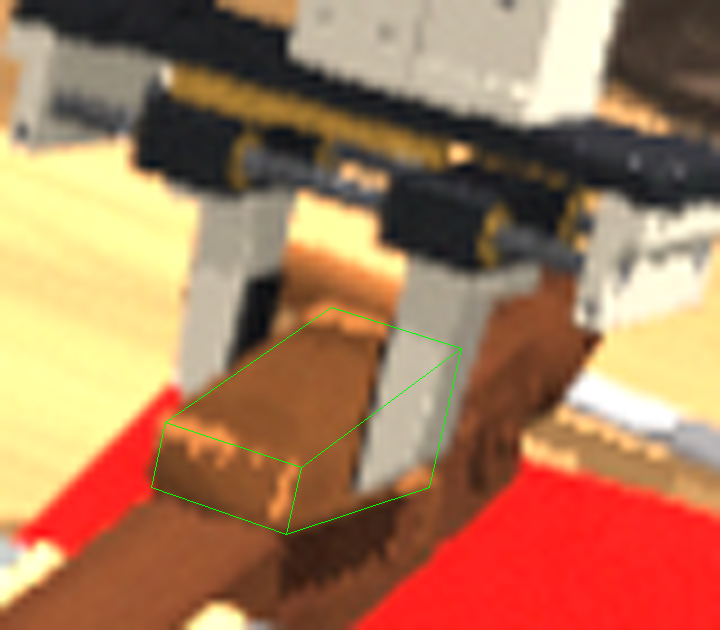

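View pics/raw9.png

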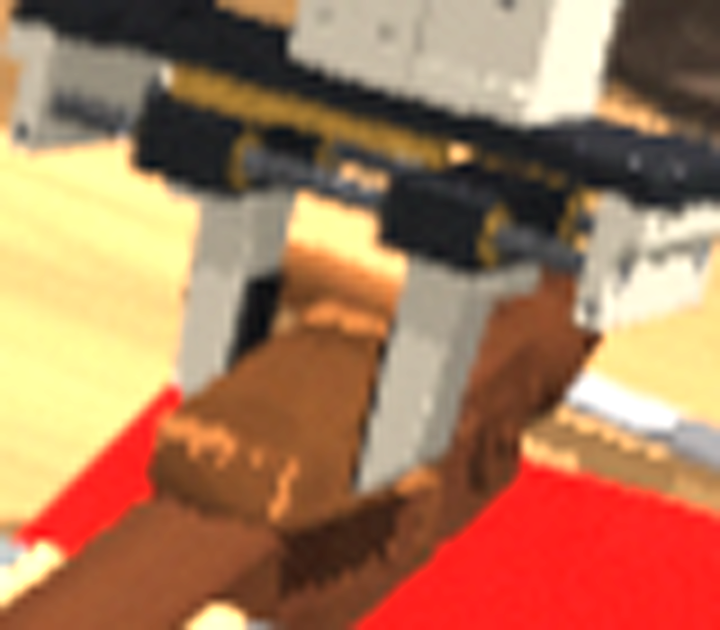

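```bash
python3 - <<'E'
from leg import *
def res2(x):
    p=pts(x); o=[proj(p[k],'scene')[0]+x[5:7]-sc[k] for k in sc]+[proj(p[k],'top')[0]-tp[k] for k in tp]
    b=np.array([.5717,.1085,.138]); n=np.array([-np.sin(.372),0,np.cos(.372)])
    c=x[:3]+(R.from_euler('z',x[3])*R.from_euler('y',-x[4])).apply([.05,0,0])
    m=b+(R.from_euler('z',.058)*R.from_euler('y',-.372)).apply([.05,0,-.00135])
    return np.r_[np.hstack(o),(c-m)@n/.0005*.3, x[5:7]/1.5*.3]
for w in (1,0):
    r=least_squares(lambda x: res2(x) if w else np.delete(res2(x),20),[.57,.108,.138,.06,.37,0,0]); print(r.x.round(4),np.degrees(r.x[3:5]).round(2),res2(r.x).reshape(-1)[:20].reshape(-1,2).round(2).tolist())
    B=R.from_euler('z',.058)*R.from_euler('y',-.372); print('bed origin in model frame mm',(B.inv().apply(r.x[:3]-[.5717,.1085,.138])*1000).round(2), 'x100 y',(B.inv().apply(pts(r.x)['hL']/2+pts(r.x)['hR']/2-[.5717,.1085,.138])*1000).round(2))
E
```

```text
[ 0.5719  0.1073  0.1366  0.0706  0.3731  0.7855 -0.3717] [ 4.05 21.38] [[-0.76, -0.34], [0.24, 0.27], [0.73, 0.29], [-0.44, -0.29], [-0.28, -0.09], [0.48, 0.17], [-0.22, -0.04], [-0.08, 0.18], [-0.02, -0.14], [0.31, 0.08]]
bed origin in model frame mm [-0.38 -1.25 -1.37] x100 y [ 9.961e+01 -8.000e-02 -1.260e+00]
[0.5716 0.1072 0.1376 0.0707 0.3726 0.735  0.0468] [ 4.05 21.35] [[-0.76, -0.34], [0.24, 0.27], [0.73, 0.29], [-0.44, -0.29], [-0.28, -0.09], [0.48, 0.17], [-0.22, -0.06], [-0.08, 0.17], [-0.01, -0.13], [0.31, 0.1]]
bed origin in model frame mm [-0.27 -1.32 -0.28] x100 y [99.72 -0.14 -0.22]
```

```bash
python3 -m handwheel '[{"offset":[0,0,0],"angular":[0,0,0],"hand":255}]' >/dev/null; python3 f.py; python3 -m handwheel '[{"offset":[0,0,0],"angular":[0,-0.12,0],"hand":255},{"offset":[0,0,0],"angular":[0,0,0],"hand":255}]' >/dev/null; python3 f.py; python3 -m handwheel '[{"offset":[0,0,0],"angular":[0,0.24,0],"hand":255},{"offset":[0,0,0],"angular":[0,0,0],"hand":255}]' >/dev/null; python3 f.py;
```

```text
t 25.4 F tool [ -4.8    0.02 -18.51] M tool [-1.030e-01 -1.503e+00 -1.000e-03] toe bed mm [ 7.76  0.04 -1.51] rot [-0.04 -0.13 -0.13] w 0.0393
t 25.65 F tool [ -5.9    0.87 -18.4 ] M tool [-0.057 -1.397 -0.11 ] toe bed mm [ 7.58  0.05 -1.07] rot [-0.04  0.62 -0.12] w 0.0398
t 25.9 F tool [ -2.69   1.69 -13.29] M tool [-0.115 -1.19   0.018] toe bed mm [ 8.22  0.   -2.26] rot [-0.04 -0.92 -0.12] w 0.0397
```

```bash
python3 -m handwheel '[{"offset":[0,0,0],"angular":[0,-0.12,0],"hand":255},{"offset":[0,0,-0.07],"angular":[0,0,0],"hand":255},{"offset":[0,0.02,0],"angular":[0,0,-0.08],"hand":255},{"offset":[-0.1,0,0],"angular":[0,0,0],"hand":255},{"offset":[-0.1,0,0],"angular":[0,0,0],"hand":255},{"offset":[0,0,0],"angular":[0,0,0],"hand":255}]' >/dev/null; python3 f.py; python3 - <<'E'
from look import *
look('10',crop=(310,175,390,245))
E
```

```text
t 26.65 F tool [0.08 0.28 0.81] M tool [ 0.052 -0.494 -0.018] toe bed mm [ 2.22 -0.84 -0.97] rot [-0.05 -0.07  0.37] w 0.0397
toe in bed frame mm [ 2.2 -0.8 -1. ] rot err deg [-0.05 -0.07  0.37]
```

View pics/raw10.png

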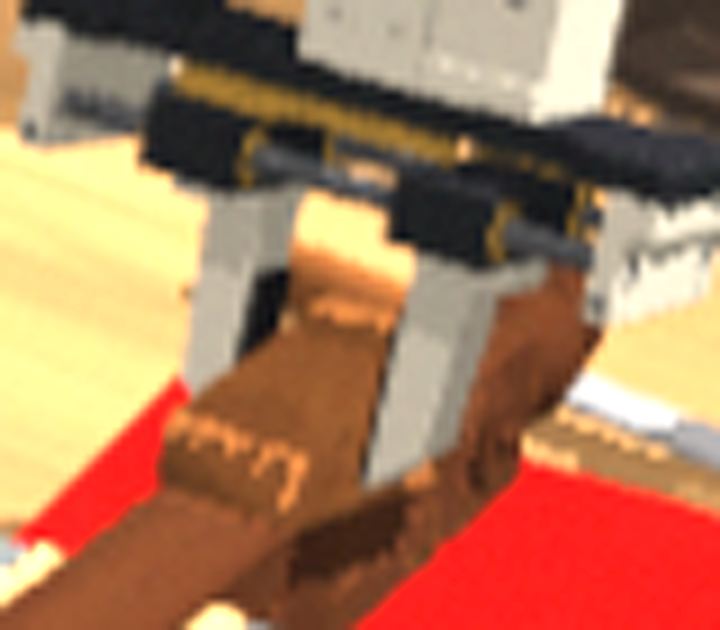

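```bash
python3 - <<'E'
import cv2,numpy as np
im=cv2.imread("pics/scene10.png"); im0=cv2.imread("pics/scene0.png")
def z(im): 
    c=im[205:245,318:368]; o=cv2.resize(c,None,fx=8,fy=8,interpolation=cv2.INTER_CUBIC).astype(float); return np.clip((o/255)**.55*330-40,0,255).astype(np.uint8)
cv2.imwrite("pics/cmp10.png",np.hstack([z(im0),z(im)]))
E
```

```text
(no output)
```

View pics/cmp10.png

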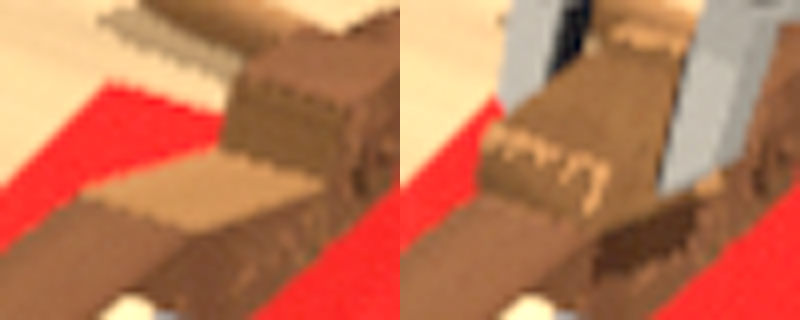

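```bash
python3 - <<'E'
import cv2,numpy as np
im=cv2.imread("pics/scene10.png")
c=im[210:242,322:364]; o=cv2.resize(c,None,fx=18,fy=18,interpolation=cv2.INTER_NEAREST).astype(float); o=np.clip((o/255)**.6*400-60,0,255).astype(np.uint8)
cv2.imwrite("pics/z10.png",o)
E
```

```text
(no output)
```

View pics/z10.png

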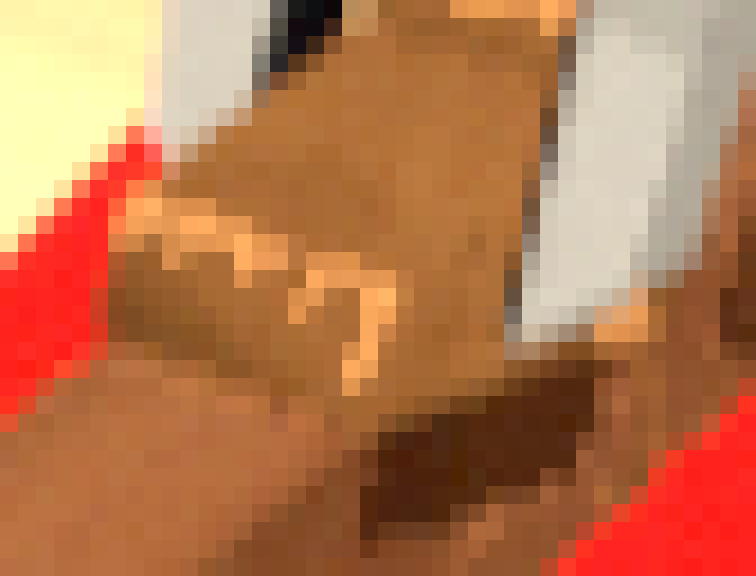

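```bash
python3 - <<'E'
from bed import *
from h import *
s=state(); r=R.from_rotvec(s['orientation']); m=r.as_matrix()
Rp=np.c_[m[:,0],-m[:,1],-m[:,2]]; t=s['tcp_pos']+m@np.array([-.042,0,.0055])
v=t+PATCH[0]@Rp.T
z=lambda p:((proj(p,'scene')-[322,210]+.5)*18)
for nm,i in (('thin bot L(-y)',1),('thin bot R',5),('thin top L',2),('thin top R',6)): print(nm,z(v[i])[0].round(0))
for nm,p in (('hL',(.1,-.02,0)),('hR',(.1,.02,0)),('lL',(0,-.02,0)),('lR',(0,.02,0))): print(nm,z(O+B.apply(p))[0].round(0))
pts=z(v)
im=cv2.imread("pics/scene10.png")[210:242,322:364]; o=cv2.resize(im,None,fx=18,fy=18,interpolation=cv2.INTER_NEAREST).astype(float); o=np.clip((o/255)**.6*400-60,0,255).astype(np.uint8)
for (a,b),c in edges_vis(v,PATCH[1],'scene'): cv2.line(o,tuple(int(q) for q in pts[a]),tuple(int(q) for q in pts[b]),(0,255,0),1)
bp=z(O+B.apply([(.1,-.02,0),(.1,.02,0),(0,.02,0),(0,-.02,0)])); cv2.polylines(o,[bp.astype(int)],True,(255,0,0),1)
cv2.imwrite("pics/z10b.png",o)
im=cv2.imread("pics/scene0.png")[210:242,322:364]; o=cv2.resize(im,None,fx=18,fy=18,interpolation=cv2.INTER_NEAREST).astype(float); o=np.clip((o/255)**.6*400-60,0,255).astype(np.uint8)
cv2.polylines(o,[bp.astype(int)],True,(255,0,0),1)
cv2.imwrite("pics/z0b.png",o)
E
```

```text
thin bot L(-y) [105. 337.]
thin bot R [376. 429.]
thin top L [134. 205.]
thin top R [406. 296.]
hL [ 82. 339.]
hR [353. 432.]
lL [412. 242.]
lR [668. 327.]
```

View pics/z10b.png

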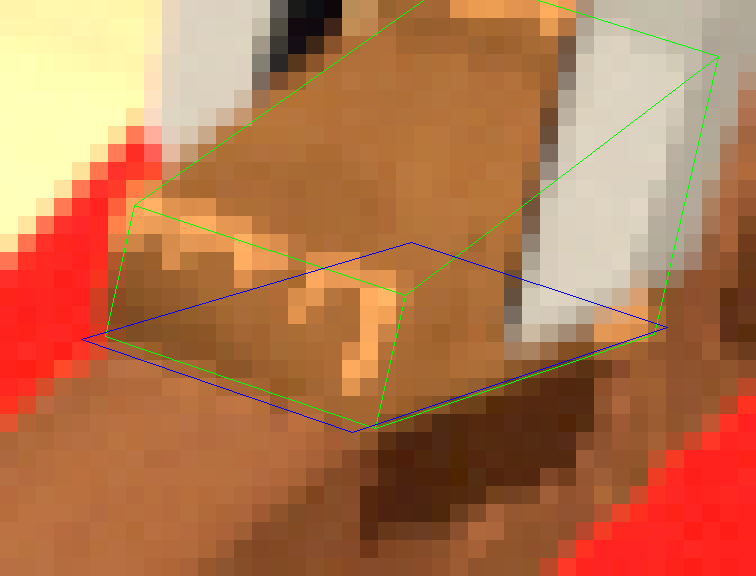

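View pics/z0b.png

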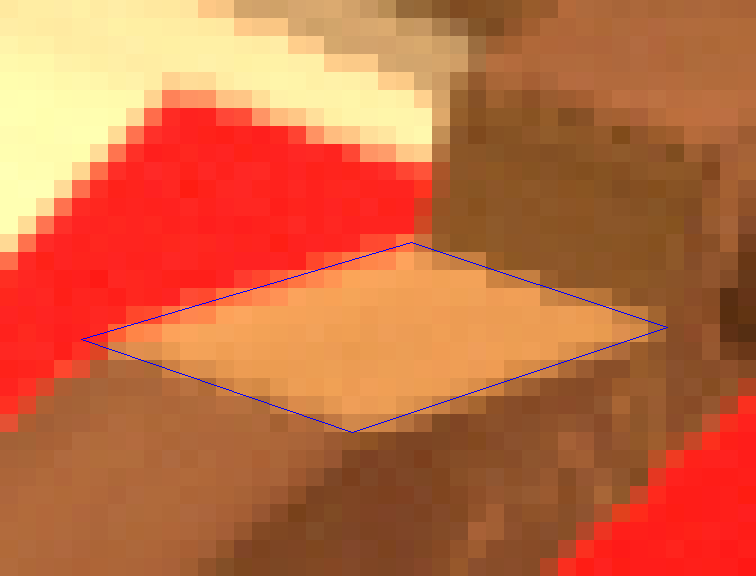

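```bash
python3 -m handwheel '[{"offset":[0,0,0.03],"angular":[0,0,0],"hand":255},{"offset":[-0.05,0,0],"angular":[0,0,0],"hand":255},{"offset":[0,0,0],"angular":[0,0,0],"hand":255}]' >/dev/null; python3 f.py; python3 -m handwheel '[{"offset":[-0.05,0,0],"angular":[0,0,0],"hand":255},{"offset":[0,0,0],"angular":[0,0,0],"hand":255}]' >/dev/null; python3 f.py
```

```text
t 27.07 F tool [ 0.46  0.6  -1.27] M tool [ 0.067 -0.416  0.005] toe bed mm [ 1.45 -0.83 -1.55] rot [-0.04 -0.11  0.36] w 0.0396
t 27.32 F tool [ 0.46  0.19 -0.21] M tool [ 0.031 -0.54  -0.019] toe bed mm [ 0.06 -0.89 -1.59] rot [-0.05 -0.1   0.36] w 0.0399
```

```bash
python3 -m handwheel '[{"offset":[-0.05,0,0],"angular":[0,0,0],"hand":255},{"offset":[0,0,0],"angular":[0,0,0],"hand":255}]' >/dev/null; python3 f.py
```

```text
t 27.57 F tool [-1.11  0.3  -0.22] M tool [ 0.062 -0.443  0.035] toe bed mm [-1.19 -0.9  -1.59] rot [-0.05 -0.1   0.36] w 0.0397
```

```bash
python3 -m handwheel '[{"offset":[-0.05,0,0],"angular":[0,0,0],"hand":255},{"offset":[0,0,0],"angular":[0,0,0],"hand":255}]' >/dev/null; python3 f.py;  python3 -m handwheel '[{"offset":[-0.03,0,0],"angular":[0,0,0],"hand":255},{"offset":[0,0,0],"angular":[0,0,0],"hand":255}]' >/dev/null; python3 f.py
```

```text
t 27.82 F tool [-0.68 -0.92 -0.2 ] M tool [ 0.029 -0.456 -0.04 ] toe bed mm [-2.46 -0.9  -1.6 ] rot [-0.05 -0.1   0.36] w 0.0398
t 28.07 F tool [-0.8   0.   -0.58] M tool [ 0.048 -0.414  0.033] toe bed mm [-3.09 -0.87 -1.6 ] rot [-0.05 -0.1   0.36] w 0.0398
```

```bash
python3 -m handwheel '[{"offset":[-0.03,0,0],"angular":[0,0,0],"hand":255},{"offset":[0,0,0],"angular":[0,0,0],"hand":255}]' >/dev/null; python3 f.py;  python3 -m handwheel '[{"offset":[-0.03,0,0],"angular":[0,0,0],"hand":255},{"offset":[0,0,0],"angular":[0,0,0],"hand":255}]' >/dev/null; python3 f.py
```

```text
t 28.32 F tool [ 0.79 -0.16  0.26] M tool [ 0.07  -0.365  0.085] toe bed mm [-3.82 -0.88 -1.59] rot [-0.05 -0.11  0.36] w 0.0394
t 28.57 F tool [ 2.93 -0.44  0.77] M tool [ 0.064  0.083 -0.014] toe bed mm [-4.04 -0.87 -1.56] rot [-0.04 -0.16  0.36] w 0.04
```

```bash
python3 -m handwheel '[{"offset":[-0.03,0,0.02],"angular":[0,0,0],"hand":255},{"offset":[0,0,0],"angular":[0,0,0],"hand":255}]' >/dev/null; python3 f.py;python3 - <<'E'
from look import *
look('11',toe=-.038,crop=(310,175,390,245))
im=cv2.imread("pics/scene11.png")[210:242,322:364]; o=cv2.resize(im,None,fx=18,fy=18,interpolation=cv2.INTER_NEAREST).astype(float); o=np.clip((o/255)**.6*400-60,0,255).astype(np.uint8)
cv2.imwrite("pics/z11.png",o)
E
```

```text
t 28.82 F tool [ 5.27  1.43 -2.92] M tool [-0.126  0.637 -0.057] toe bed mm [-4.06 -0.82 -1.78] rot [-0.03 -0.23  0.35] w 0.0397
toe in bed frame mm [-0.1 -0.8 -1.8] rot err deg [-0.03 -0.23  0.35]
```

View pics/z11.png

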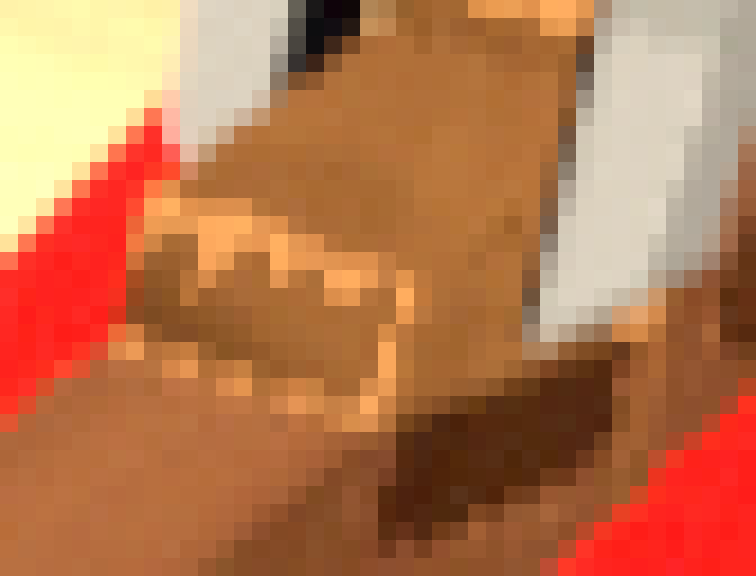

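View pics/ov11.png

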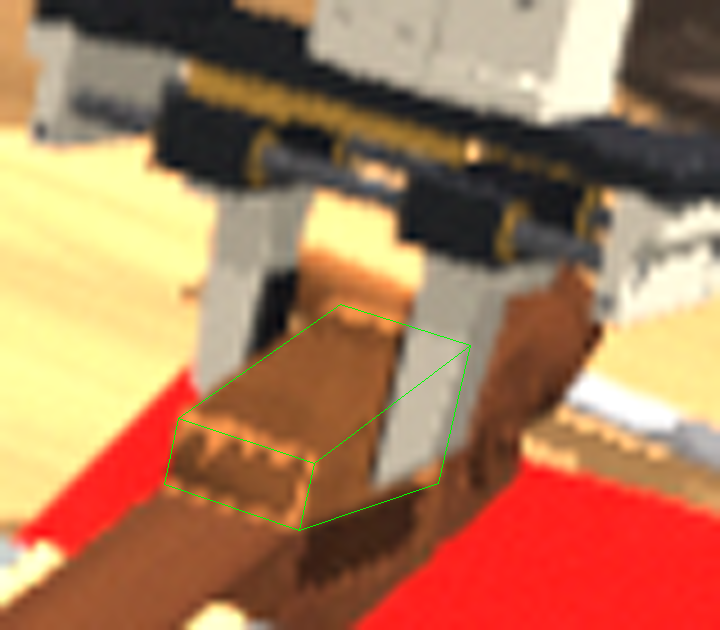

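```bash
python3 -m handwheel '[{"offset":[0,0,0],"angular":[0,0,0],"hand":110},{"offset":[0,0,0],"angular":[0,0,0],"hand":110},{"offset":[0,0,0],"angular":[0,0,0],"hand":110},{"offset":[0,0,0],"angular":[0,0,0],"hand":110}]' >/dev/null; python3 f.py; python3 -m handwheel '[{"offset":[0,0,0.2],"angular":[0,0,0],"hand":110},{"offset":[0,0,0.2],"angular":[0,0,0],"hand":110},{"offset":[0,0,0],"angular":[0,0,0],"hand":110},{"offset":[0,0,0],"angular":[0,0,0],"hand":110}]' >/dev/null; python3 f.py;python3 - <<'E'
from look import *
look('12',toe=-.038,crop=(310,175,390,245))
E
```

```text
t 29.38 F tool [-0.87  0.14  0.41] M tool [-0.005 -0.441 -0.016] toe bed mm [-5.73 -0.91 -2.25] rot [-0.06 -0.06  0.37] w 0.0521
t 29.88 F tool [ 0.54 -0.05 -0.66] M tool [-0.006 -0.423 -0.024] toe bed mm [ -5.39  -0.94 -12.2 ] rot [-0.05 -0.09  0.36] w 0.052
toe in bed frame mm [ -1.4  -0.9 -12.2] rot err deg [-0.05 -0.09  0.36]
```

View pics/raw12.png

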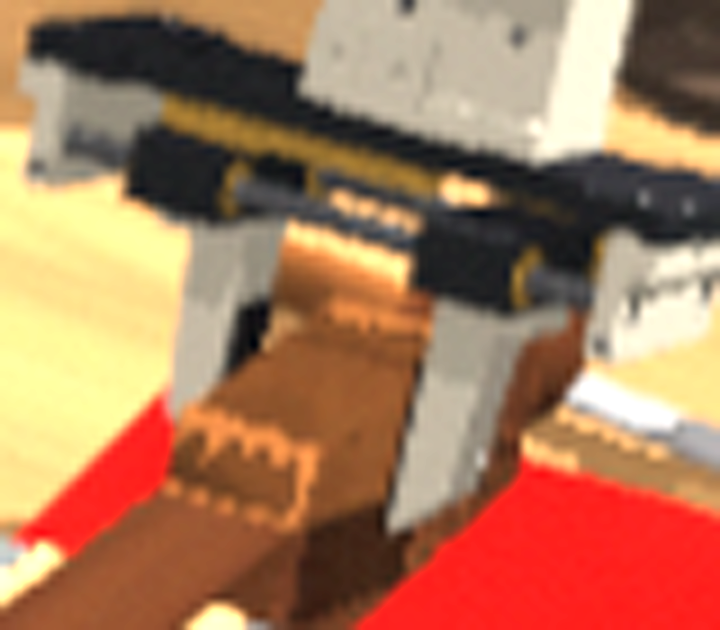

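```bash
python3 -m handwheel '[{"offset":[0.04,0,0],"angular":[0,0,0],"hand":125},{"offset":[0,0,0],"angular":[0,0,0],"hand":135},{"offset":[0,0,0],"angular":[0,0,0],"hand":140},{"offset":[0,0,0],"angular":[0,0,0],"hand":150},{"offset":[0,0,0],"angular":[0,0,0],"hand":255},{"offset":[0,0,0],"angular":[0,0,0],"hand":255},{"offset":[0,0,0],"angular":[0,0,0],"hand":255}]' >/dev/null; python3 f.py;python3 -m handwheel '[{"offset":[0,0,0],"angular":[0,0,0],"hand":255}]' >/dev/null; python3 f.py
```

```text
t 30.8 F tool [ 0.6  -7.43  1.3 ] M tool [ 1.562 -0.399  0.011] toe bed mm [ -4.02   1.15 -12.02] rot [ 0.09 -0.15  0.46] w 0.0398
t 30.93 F tool [ 0.59 -6.44  1.35] M tool [ 1.497 -0.357  0.008] toe bed mm [ -4.02   1.18 -12.02] rot [ 0.09 -0.15  0.46] w 0.0399
```

```bash
python3 -m handwheel '[{"offset":[0,-0.085,0],"angular":[0,0,0],"hand":255},{"offset":[0,0,0],"angular":[0,0,0],"hand":255},{"offset":[0,0,0],"angular":[0,0,0],"hand":255}]' >/dev/null; python3 f.py; python3 -m handwheel '[{"offset":[0,-0.02,0],"angular":[0,0,-0.02],"hand":255},{"offset":[0,0,0],"angular":[0,0,0],"hand":255}]' >/dev/null; python3 f.py
```

```text
t 31.3 F tool [ 1.4  -2.51 -2.32] M tool [ 0.483 -0.309 -0.159] toe bed mm [ -4.03   1.26 -11.98] rot [-0.04 -0.13  0.36] w 0.0401
t 31.55 F tool [ 1.63  0.91 -4.04] M tool [ 0.044 -0.182  0.042] toe bed mm [ -4.05   1.22 -11.97] rot [-0.07 -0.13  0.44] w 0.0399
```

```bash
python3 -m handwheel '[{"offset":[0,0,0],"angular":[0,0,0],"hand":120},{"offset":[0,0,0],"angular":[0,0,0],"hand":120},{"offset":[0,0,0],"angular":[0,0,0],"hand":120},{"offset":[0,0,-0.18],"angular":[0,0,0],"hand":120},{"offset":[0,0,-0.18],"angular":[0,0,0],"hand":120},{"offset":[0,0,0],"angular":[0,0,0],"hand":120},{"offset":[0,0,0],"angular":[0,0,0],"hand":120}]' >/dev/null; python3 f.py; python3 - <<'E'
from look import *
look('13',toe=-.038,crop=(310,175,390,245))
im=cv2.imread("pics/scene13.png")[210:242,322:364]; o=cv2.resize(im,None,fx=18,fy=18,interpolation=cv2.INTER_NEAREST).astype(float); o=np.clip((o/255)**.6*400-60,0,255).astype(np.uint8)
cv2.imwrite("pics/z13.png",o)
E
```

```text
t 32.42 F tool [-0.31 -0.72  0.27] M tool [ 0.08  -0.383 -0.024] toe bed mm [-4.31  1.64 -3.01] rot [-0.05 -0.11  0.48] w 0.0485
toe in bed frame mm [-0.3  1.7 -3. ] rot err deg [-0.05 -0.11  0.48]
```

View pics/z13.png

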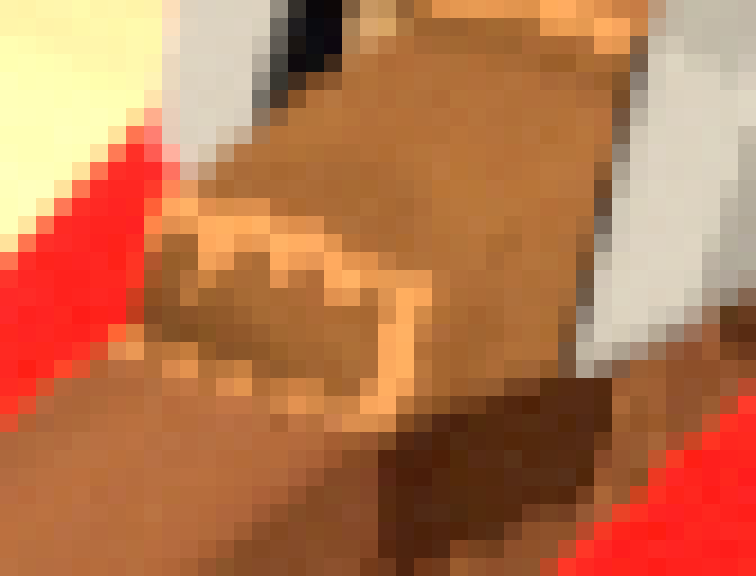

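```bash
python3 -m handwheel '[{"offset":[0,0.015,0],"angular":[0,0,0],"hand":120},{"offset":[0,0,0],"angular":[0,0,0],"hand":135},{"offset":[0,0,0],"angular":[0,0,0],"hand":145},{"offset":[0,0,0],"angular":[0,0,0],"hand":255},{"offset":[0,0,0],"angular":[0,0,0],"hand":255},{"offset":[0,0,0],"angular":[0,0,0],"hand":255},{"offset":[0,0,0],"angular":[0,0,0],"hand":255}]' >/dev/null; python3 f.py; python3 -m handwheel '[{"offset":[-0.04,0,0.02],"angular":[0,0,0],"hand":255},{"offset":[0,0,0],"angular":[0,0,0],"hand":255}]' >/dev/null; python3 f.py
```

```text
t 33.35 F tool [-0.41  0.18  1.03] M tool [-0.002 -0.414  0.008] toe bed mm [-4.38  1.27 -3.15] rot [-0.05 -0.1   0.48] w 0.0393
t 33.6 F tool [ 1.66  0.08 -4.88] M tool [-0.138 -0.178 -0.012] toe bed mm [-4.36  1.23 -3.25] rot [-0.03 -0.2   0.47] w 0.0396
```

```bash
python3 -m handwheel '[{"offset":[-0.04,0,0],"angular":[0,0,0],"hand":255},{"offset":[0,0,0],"angular":[0,0,0],"hand":255}]' >/dev/null; python3 f.py; python3 -m handwheel '[{"offset":[-0.03,0,0.02],"angular":[0,0,0],"hand":255},{"offset":[0,0,0],"angular":[0,0,0],"hand":255}]' >/dev/null; python3 f.py
```

```text
t 33.85 F tool [ 7.31  2.   -2.21] M tool [-0.338  0.802 -0.106] toe bed mm [-4.39  1.3  -3.27] rot [-0.02 -0.29  0.46] w 0.0397
t 34.1 F tool [ 7.1   2.09 -7.64] M tool [-0.448  0.765 -0.196] toe bed mm [-4.37  1.35 -3.36] rot [-0.01 -0.37  0.46] w 0.0396
```

```bash
python3 -m handwheel '[{"offset":[0.03,0,0.03],"angular":[0,0,0],"hand":255},{"offset":[0,0,0],"angular":[0,0,0],"hand":255},{"offset":[0,0,0],"angular":[0,0,0],"hand":255}]' >/dev/null; python3 f.py; python3 -m handwheel '[{"offset":[0,0,0],"angular":[0,0,0],"hand":255}]' >/dev/null; python3 f.py; python3 - <<'E'
from look import *
look('14',toe=-.034,und=.004,crop=(310,175,390,245))
im=cv2.imread("pics/scene14.png")[210:242,322:364]; o=cv2.resize(im,None,fx=18,fy=18,interpolation=cv2.INTER_NEAREST).astype(float); o=np.clip((o/255)**.6*400-60,0,255).astype(np.uint8)
cv2.imwrite("pics/z14.png",o)
t=snapshot('top')[:,:,::-1]; cv2.imwrite('pics/top14.png',t); cv2.imwrite('pics/full14.png',np.hstack([cv2.resize(cv2.imread('pics/scene14.png'),(400,250)),cv2.resize(t,(400,250))]))
E
```

```text
t 34.48 F tool [  2.55   2.55 -21.81] M tool [-0.451 -0.245 -0.188] toe bed mm [-4.34  1.27 -3.4 ] rot [-0.02 -0.31  0.46] w 0.0396
t 34.6 F tool [  1.98   3.53 -21.36] M tool [-0.391 -0.268 -0.119] toe bed mm [-4.37  1.3  -3.4 ] rot [-0.02 -0.31  0.46] w 0.04
toe in bed frame mm [ 3.6  1.4 -1.9] rot err deg [-0.02 -0.31  0.46]
```

View pics/z14.png

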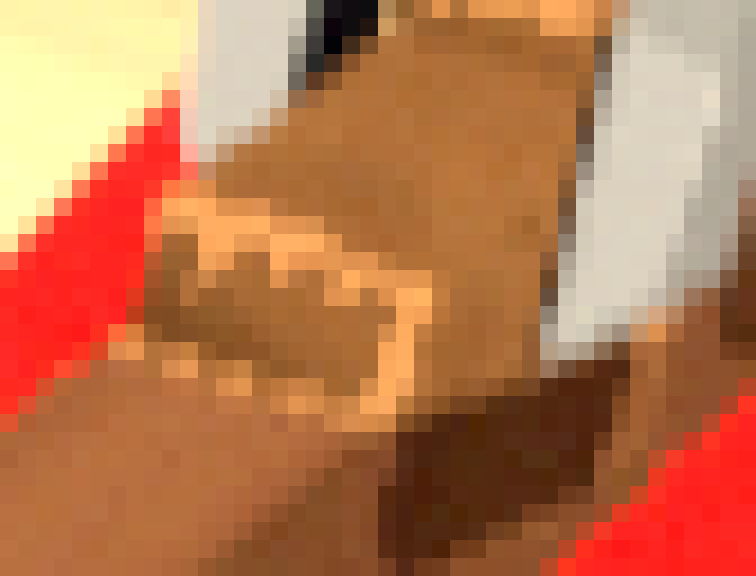

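View pics/full14.png

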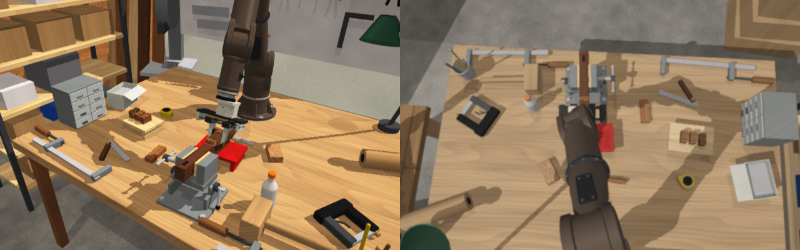

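View pics/raw14.png

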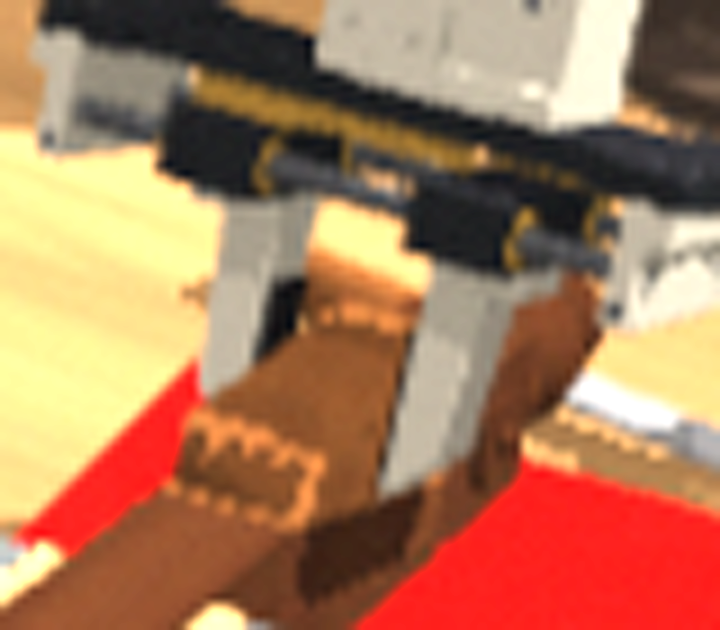

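```bash
python3 -m handwheel '[{"offset":[-0.01,0,-0.02],"angular":[0,0,0],"hand":255},{"offset":[0,0,0],"angular":[0,0,0],"hand":255},{"offset":[0,0,0],"angular":[0,0,0],"hand":255}]' >/dev/null; python3 f.py; python3 -m handwheel '[{"offset":[0,0,0],"angular":[0,0,0],"hand":255}]' >/dev/null; python3 f.py
```

```text
t 35.08 F tool [  4.3    1.93 -14.87] M tool [-0.384  0.315 -0.173] toe bed mm [-4.34  1.3  -3.37] rot [-0.01 -0.33  0.46] w 0.0396
t 35.2 F tool [  4.92   2.05 -12.02] M tool [-0.347  0.233 -0.169] toe bed mm [-4.38  1.29 -3.39] rot [-0.02 -0.32  0.46] w 0.0395
```

```bash
python3 -m handwheel '[{"offset":[0,0,0],"angular":[0,0,0],"hand":255},{"offset":[0,0,0],"angular":[0,0,0],"hand":255}]' >/dev/null; python3 f.py; python3 - <<'E'
from station import *
print(hand_in())
E
```

```text
t 35.45 F tool [  4.73   2.41 -12.58] M tool [-0.372  0.303 -0.126] toe bed mm [-4.35  1.3  -3.38] rot [-0.01 -0.33  0.46] w 0.0399
the job is handed in; nothing more can be done
None
```

I set the stray caul on the shelf first, then laid the patch on the bed, and handed the job in at 35.5 s while gripping it and pressing it down. No verdict came back, so what follows rests on my own checks.

**Caul:** It stands cork down at the empty end of the row. Image fits put it within about 0.5° of parallel and about 1 mm of the line of the ends. The spacing is about 41 mm, against 42 mm between the other two. A fit from the scene camera alone was looser (about 38 and 39 mm), but it also showed the two gaps as equal.

**Patch:** I tilted it to the measured slope of about 21.3°, pressed it onto the bed and pushed it home.
- **Shoulder:** a 7 N push along the bed with little downward load did not move it, so I take it to be home.
- **Sides:** my first lateral estimate from the cameras was about 2 mm off. I found this by clamping the fingers lower, across both the leg and the patch. That levelled the sides and gave me the true centre, and I gripped the patch again there.
- **Flush:** in the last picture the thin end showed no visible gap to the bed, and only a thin sliver of bed showed above it. The top camera could not see the patch because the arm was in the way, so flushness rests on the scene camera and the contact behaviour.

**At hand-in:** the press was steady at about 13 N into the bed, about 5 N towards the shoulder and about 2 N sideways. The grip width was 40 mm.

**Disagreements:** the shoulder contact came about 4 mm further along the bed than the model predicted, and the bed surface about 1.4 mm lower. I went by the contact in both cases.

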